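# Trial-fit a taper post and break it free with the wedge

### The arm

A 6-joint arm with a two-finger parallel gripper is mounted at the origin on the work surface. World frame = base frame: x ahead of the robot, y to its left, z up, the work surface at z = 0. Lengths are in m, angles in degrees, forces in N, time in s.
With the tool pointing down it reaches from about 0.4 to 0.825 m from the base axis. Payload 7 kg.
Tool frame: the origin (TCP) lies at the very end of the fingers, on their centre line; the grasp point (between the pads) lies r.grip_depth behind it (r.grip_depth is the distance from the TCP to the grasp point, in m); z points along the fingers, y is the direction in which the jaws open and shut (so a half turn about z gives the same grasp; the last joint's range is limited). The gripper opens to 88 mm and grips with 3 to 60 N. Pads are 19 mm wide; open, the fingers measure 130 mm over their backs; the gripper's body (78 mm by 193 mm) begins 47 mm behind the grasp point.
Start: joints at [-58.722, 20.546, 0.682, 0, -70.136, -16.507], TCP at [0.172, -0.653, 0.227] pointing down, gripper open.
Joint ranges: [-176.03, 176.03], [-82.01, 121.73], [-58.28, 71.71], [-173.87, 95.51], [-174.79, -0.11], [-173.66, 173.66]. Speed limits (degrees/s): [136.94, 136.94, 172.46, 180, 180, 180].

### API

Orientations are given as [roll, pitch, yaw] about the fixed x, y, z axes, in that order (R = Rz(yaw) Ry(pitch) Rx(roll)).
In Python, from plant import r gives the robot as it stands. The module is installed in compiled form; this text tells all that it offers.
- The arm moves only by the tool step_arm, never from a script. Its argument "increments" is a list of rows, each a list of 3 entries, a list of its own where there are three numbers: the shift along the tool's x, y, z in m, then the turn, a rotation vector about the tool's x, y, z in rad, then the closure, from 0 (fully open) to 1 (shut). In form: [[[x, y, z], [wx, wy, wz], grip], ...]. A call has 1 to 10 rows; each row is the pose to reach, as a shift and turn from the pose commanded when the call began, along the tool's axes at that moment; what a row does not reach only later rows make up. A row lasts 1/10 s, in which the tool goes at most 50 mm and 8.59 degrees, less where a joint would pass 70% of its speed; a pose out of reach is approached as far as the arm can. A call with a gripper value outside its range is refused whole. The fingers move at their own pace and stop on an object; "force" is the grip in N (left out, the last holds). Time passes only in rows, so rows that repeat a pose let the fingers close. It gives the time, the measured TCP pose, the force and the opening at its end, in the units of the state.
- r.get_state(): the state, without advancing time (a new reading comes with each control period).
- r.capture(name): name is "scene" or "top"; returns a dict with "color" (400x640x3 uint8, red, green, blue), "intrinsics" (3x3 intrinsics, pixels), "rvec" (rotation vector, rad) and "tvec" (3), from world to camera coordinates, as OpenCV has them. Camera axes: x right, y down, z forward; pixel columns grow to the right and rows downward; lengths in m; the calibration is good to about 2 mm. A picture is of the moment at which its call begins. There is no depth.
- r.close_job(): hands the job in, once; it reports no verdict.
The state is a dict: "time_s": time; "joints": joint angles; "qd": joint speeds; "joint_torque": joint torques, N m; "tcp_pos": TCP position; "eef_rot": TCP orientation; "contact_force": force on the tool from outside, world axes, zero at the start; "moment": the same for the moment, N m; "gripper_width": finger opening in m.
Only numpy, scipy, OpenCV 4.12 (cv2) and the standard library are available. Lean on these libraries where they do the work, as an engineer would, in place of code of your own. Each camera call takes 0.05 s, during which the arm holds its last target.

### The job

Prove the fit of the steel specimen post before the session: take it from its stand, lower its taper into the round-headed metal socket and twist it anticlockwise under a light push until its tang drops in, then push it fully home, collar flush on the socket's rim, and let go. Then slide the orange-handled wedge into the slot under the seated post and drive it on until the post breaks loose and stands a good half centimetre up; leave post and wedge like that, hands off. Be gentle: never ram the post or the wedge, never touch the post while the wedge bears on it, and do not disturb the bottle, the tip box and the dish.

Things in the scene. Friction and masses are not known exactly. Their poses are not given: they have to be found in the camera images.
- socket: Taper socket, fixed to the bench: white 68 mm square block (top 46 mm above the bench) on a dark base plate (110 mm along x, 80 along y, 12 thick), with a round metal head 68 mm across, flat rim 110 mm above the bench. Origin under its centre on the bench; z up, x along the black index line on the rim, y along the wedge slot. Ramming: over 80 N, all contacts summed, of post or wedge on socket.
- socket_rim (a point): Centre of the bore's mouth, at the height of the socket's flat rim; axes as the socket's. The bore tapers from 36 mm across at the rim to 25.6 mm at 20 mm depth and is a plain round guide below, for the post's pilot.
- key_plate (a point): Centre of the top of the key plate, held stiffly inside the bore 58 mm below the rim (given axes: the socket's). The post's tang must pass its key slot, 20 x 11.6 mm. The slot's direction differs each time and is hidden: its long side lies 0.35 to 1.35 rad anticlockwise, seen from above, from the socket's x axis (half a turn more is the same). Until then the collar is stopped 16 mm above the rim.
- jaws (a point): Inside the bore on its axis, 45 mm below the rim: two sprung jaws. In the last 10 mm of the way home the post pushes them apart (about 6 N down); they snap behind its lip and then hold the seated post down with about 7 N. Axes as the socket's.
- slot_mouth (a point): Middle of the wedge slot's opening in the white block's side towards the socket's -y, 34 mm from the bore's axis. The slot runs straight along the socket's y, right through the block under the bore, 18 mm wide, from its flat floor 22 mm above the bench to its roof at 46 mm. Axes as the socket's.
- post: Specimen post, about 0.32 kg, upright in its stand (grey tube 85 mm high, 52 mm across, foot 80 mm across). Blue collar 44 mm across and 8 mm thick; below it a steel shank tapering from 33 to 24 mm in 22 mm, a 24 mm pilot, neck, lip, and a flat tang 16 mm (x) by 8 mm (y); above it the square head. Origin as post_collar; z up, x along the tang's long side (white mark on the collar at +x).
- post_head (a point): Centre of the post's square aluminium head, to be grasped: 26 x 26 mm, 50 mm tall, sides square to the post's x and y. It lies 33 mm above the collar's underside.
- post_collar (a point): Centre of the underside of the post's blue collar. Fully home it coincides with socket_rim. In the stand it rests on the tube, 85 mm above the bench.
- post_nose (a point): Lowest point of the post, the rounded nose (radius 4 mm) of its tang, 76 mm below the collar's underside; the tang's flat end is 2 mm higher.
- wedge: Wedge (drift), about 0.26 kg, lying on the bench to the robot's right: orange handle, polished steel blade along x to the tip. Origin on its flat underside, under the handle's centre. Blade 10 mm wide (first 8 mm: 6 mm), 6 mm high at the tip, rising evenly to 20 mm at 70 mm from the tip, level from there.
- wedge_handle (a point): Centre of the wedge's upright handle block, 40 mm long (x) x 24 mm wide (y) x 48 mm tall; 24 mm above the wedge's flat underside. x points along the blade to the tip.
- wedge_tip (a point): Tip of the wedge, 165 mm ahead of the handle's centre, 3 mm above the underside. On the slot's floor the blade meets the seated post's nose (12 mm above the floor) once the tip is about 30 mm past the bore's axis, and lifts it 1 mm per 5 mm of travel, 8 mm at most, at about 5 to 12 N of push. It stays where it is left.
- bottle: bystander: amber bottle 48 mm across, 85 mm tall, origin under its centre
- tipbox: bystander: yellow tip box with clear lid 72 x 52 x 44 mm, origin under its centre
- dish: bystander: clear dish 80 mm across, 16 mm tall, origin under its centre
Things that resemble listed ones, but are neither listed nor needed, are in the scene too. What is shaped like the wedge but red or turquoise is not meant.

How it is judged (in metres and radians):
On the way, in this order (a step that is already met when the one before it is completed fails the run):
1. the post is fully home in the socket, upright, collar on the rim within 1.5 mm, and let go (z of post_collar in the frame of socket_rim below 0.0015 m and horizontal distance between post_collar and socket_rim below 0.0025 m and angle between post_collar's own z axis and vertical below 0.05 rad and contact force between the fingers and post below 0.1 N), for 0.3 s.
2. the wedge's tip is in the slot under the still seated, untouched post (all of step 1 and horizontal distance between wedge_tip and socket_rim below 0.02 m and height (world z) of wedge_tip below 0.05 m).
3. the wedge alone has lifted the post at least 4.5 mm (z of post_collar in the frame of socket_rim above 0.0045 m and contact force between wedge and post above 0.3 N and contact force between the fingers and post below 0.1 N), for 0.2 s.
At the end, for the whole second after the job is handed in: The post stands in the socket, upright within 0.12 rad and centred within 5 mm, its collar 4.5 to 12 mm above the rim, resting on the wedge that is in the slot; both at rest and released (z of post_collar in the frame of socket_rim between 0.0045 and 0.012 m and horizontal distance between post_collar and socket_rim below 0.005 m and angle between post_collar's own z axis and vertical below 0.12 rad and contact force between wedge and post above 0.3 N and linear speed of each of post, wedge below 0.01 m/s); the robot touches nothing.
It fails at once if the post is rammed: over 80 N between post and socket (contact force between post and socket above 80 N).
It fails at once if the wedge is rammed: over 80 N between wedge and socket (contact force between wedge and socket above 80 N).
It fails at once if the post is touched while the wedge bears on it (contact force between each of the fingers, wedge and post above 0.3 N).
It fails at once if a bystander is moved over 15 mm or tipped (distance of any of bottle, tipbox, dish from where it was at the start of the episode above 0.015 m or angle between any of bottle, tipbox, dish's own z axis and vertical above 0.2 rad).
It also fails if it takes over 72 s, if anything falls off the work surface, if the arm or the gripper's body presses on something with over 40 N, if the wrist force passes 120 N, or if a joint passes its speed limit or range.

## Working session

There is one attempt and no reset: what is moved stays moved. The work goes in short steps, Python scripts to look and compute and a tool call to move; the robot and the scene stay as the last step left them, time stands still between calls to the robot, and variables do not carry over. Pictures are saved under pics/ and viewed, and the job is handed in when it is done.

Besides the shell and the picture viewer there is one more tool, called after "Request:" as a command line: name --argument value ..., lists and objects as JSON in quotes. step_arm: Moves the arm, as the interface text tells. Its arguments: {"type":"object","properties":{"increments":{"type":"array","items":{"type":"array"}},"force":{"type":"number"}},"required":["increments"]}

```bash
mkdir -p pics; cat > h.py <<'E'
import numpy as np, cv2
from plant import r
def cap(n,f=None):
    c=r.capture(n)
    if f: cv2.imwrite('pics/'+f,c['color'][:,:,::-1])
    return c
def ray(c,uv):
    R=cv2.Rodrigues(np.array(c['rvec'],float))[0];t=np.array(c['tvec'],float).ravel()
    d=R.T@np.linalg.inv(np.array(c['intrinsics']))@np.array([uv[0],uv[1],1.0]);o=-R.T@t
    return o,d
def onz(c,uv,z):
    o,d=ray(c,uv);return o+d*(z-o[2])/d[2]
def proj(c,p):
    return cv2.projectPoints(np.array(p,float).reshape(-1,3),np.array(c['rvec'],float),np.array(c['tvec'],float),np.array(c['intrinsics'],float),None)[0].reshape(-1,2)
E
python3 - <<'E'
from h import *
a=cap('scene','s0.png');b=cap('top','t0.png')
for c in(a,b):print(c['intrinsics'],ray(c,(320,200)))
print(r.get_state(),r.grip_depth)
E
```

```text
[[414.60621643   0.         319.81231546]
 [  0.         414.60621643 197.10196693]
 [  0.           0.           1.        ]] (array([0.88103047, 0.44456889, 0.88280942]), array([-0.31958175, -0.50471695, -0.8019834 ]))
[[506.64467008   0.         318.78271094]
 [  0.         506.64467008 201.98090617]
 [  0.           0.           1.        ]] (array([ 0.38751064, -0.08362804,  1.32803408]), array([ 0.13375185, -0.00753579, -0.99099683]))
{'time_s': 0.1, 'joints': array([-5.87217428e+01,  2.05903056e+01,  6.38983259e-01, -1.47205136e-02,
       -7.01363665e+01, -1.65057102e+01]), 'qd': array([ 0.01242651, -0.12146414,  0.1269246 ,  0.02261652,  0.00227937,
        0.04596565]), 'joint_torque': array([ 3.52839052e-04, -5.84161198e+01,  2.93753529e+01,  7.01560244e+00,
        1.02002715e-02, -4.28819783e-05]), 'tcp_pos': array([ 0.17194604, -0.65228569,  0.22569199]), 'eef_rot': array([ 1.79911993e+02, -1.16466857e-02, -1.65232456e+02]), 'contact_force': array([-0.06844615,  1.05394461,  0.11110173]), 'moment': array([-0.02960521, -0.02280405,  0.00515269]), 'gripper_width': 0.08789623797231197} 0.0188
```

View pics/s0.png

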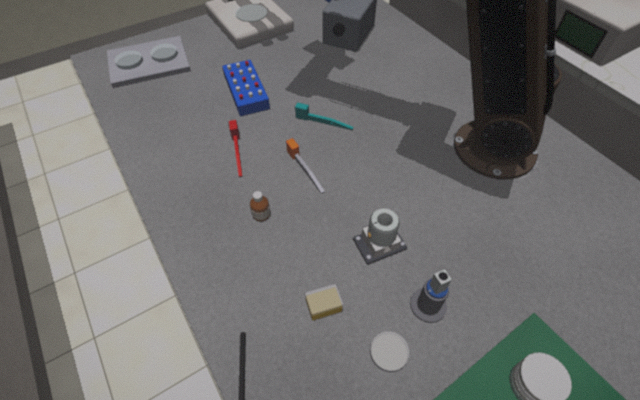

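View pics/t0.png

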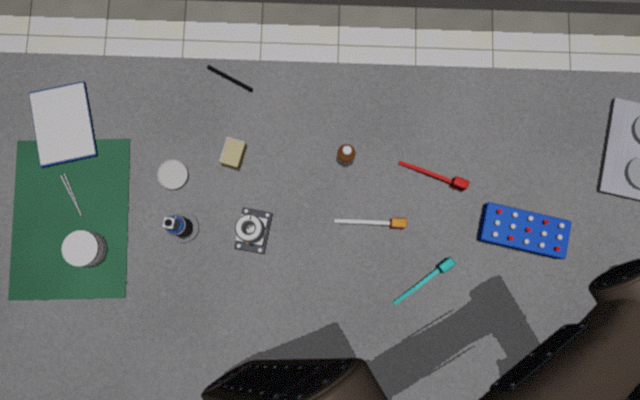

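The top view shows three wedge lookalikes: orange at (398,223), red at (460,183) and turquoise at (446,265). I choose orange. The post is at (178,225) and the socket at (249,229). Next I'll take close crops.

```bash
python3 - <<'E'
import cv2,numpy as np
t=cv2.imread('pics/t0.png');s=cv2.imread('pics/s0.png')
f=lambda im,x,y,w,h,k:cv2.resize(im[y:y+h,x:x+w],None,fx=k,fy=k,interpolation=cv2.INTER_CUBIC)
a=f(t,150,195,130,65,6);cv2.imwrite('pics/c1.png',a)
a=f(t,325,200,90,45,8);cv2.imwrite('pics/c2.png',a)
a=f(s,345,200,110,125,4.6);cv2.imwrite('pics/c3.png',a)
E
```

```text
(no output)
```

View pics/c1.png

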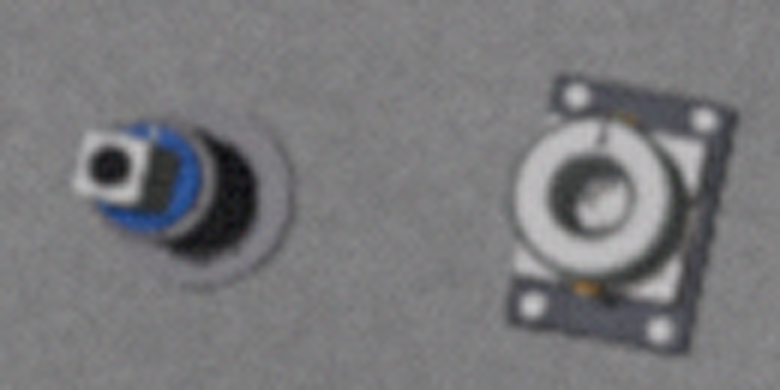

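View pics/c2.png

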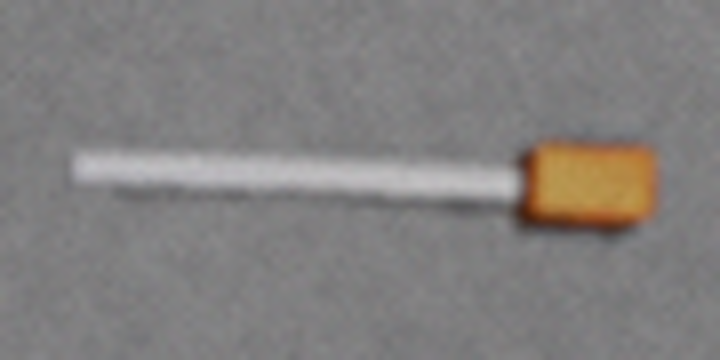

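View pics/c3.png

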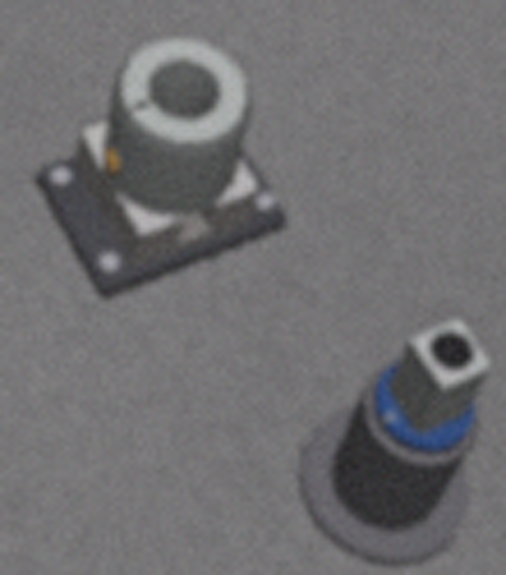

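```bash
cat > m.py <<'E'
from h import *
def blob(m,roi):
    x,y,w,h=roi
    mm=np.zeros(m.shape,np.uint8);mm[y:y+h,x:x+w]=m[y:y+h,x:x+w]
    cs=cv2.findContours(mm,cv2.RETR_EXTERNAL,cv2.CHAIN_APPROX_NONE)[0]
    return max(cs,key=cv2.contourArea)
E
python3 - <<'E'
from m import *
a=cap('scene');b=cap('top')
for nm,c,k in(('top',b,((150,205,60,45),(225,200,50,60))),('scene',a,((425,262,30,35),(365,203,40,40)))):
    im=c['color'].astype(int);g=im.mean(2)
    m=((g>140)).astype(np.uint8)
    for i,z in((0,.143),(1,.110)):
        q=blob(m,k[i]); 
        (u,v),wh,an=cv2.minAreaRect(q);P=onz(c,(u,v),z)
        e=cv2.fitEllipse(q); print(nm,i,cv2.contourArea(q),(u,v),wh,an,P,'ell',e,onz(c,e[0],z))
        bp=np.array([onz(c,p,z)[:2] for p in cv2.boxPoints(cv2.minAreaRect(q))]);print(np.linalg.norm(np.diff(bp,axis=0),axis=1),np.degrees(np.arctan2(*(bp[1]-bp[0])[::-1])),np.degrees(np.arctan2(*(bp[2]-bp[1])[::-1])))
# plate corners in top
t=lambda p:(( p[0]+.5)/6-.5+150,(p[1]+.5)/6-.5+195)
cs=[onz(b,t(p),.012)[:2] for p in((560,75),(738,105),(690,350),(508,325))]
print('plate',cs,np.mean(cs,0)); cs=np.array(cs)
for i in range(4): d=cs[(i+1)%4]-cs[i];print(np.linalg.norm(d),np.degrees(np.arctan2(d[1],d[0])))
sc=[onz(b,t(p),.012)[:2] for p in((576,95),(705,120),(660,330),(533,305))];sc=np.array(sc)
print('screws',sc.mean(0));
for i in range(4): d=sc[(i+1)%4]-sc[i];print(np.linalg.norm(d),np.degrees(np.arctan2(d[1],d[0])))
print('index',onz(b,t((604,132)),.11),'postmark',onz(b,t((152,131)),.093))
# collar blue
im=b['color'].astype(int);hsv=cv2.cvtColor(b['color'],cv2.COLOR_RGB2HSV)
# wedge
w=lambda p:((p[0]+.5)/8-.5+325,(p[1]+.5)/8-.5+200)
m=((hsv[...,0]<20)&(hsv[...,1]>120)&(hsv[...,2]>90)).astype(np.uint8)
q=blob(m,(380,210,35,25));rr=cv2.minAreaRect(q);print('handle',rr,onz(b,rr[0],.044))
print('top face',[onz(b,w(p),.048) for p in((540,145),(655,150),(652,215),(536,210))])
print('tip',onz(b,w((72,166)),.006),'blade end',onz(b,w((520,183)),.02))
E
```

```text
top 0 100.0 (167.75001525878906, 222.24998474121094) (10.59027099609375, 11.178620338439941) 11.309932708740234 [0.48377091 0.26194644 0.143     ] ell ((167.63027954101562, 222.17239379882812), (11.46380615234375, 12.199828147888184), 7.053197860717773) [0.48394414 0.26223826 0.143     ]
[0.026074   0.02493814 0.02606244] -7.303111233789693 -99.53097306814045
top 1 473.5 (247.5, 227.5) (25.0, 25.0) 90.0 [0.47971716 0.07945964 0.11      ] ell ((247.35316467285156, 227.7455596923828), (23.30559539794922, 27.244699478149414), 44.6005859375) [0.47911506 0.07978367 0.11      ]
[0.06025885 0.06027721 0.05987501] -88.22054428183431 -177.41540942027632
scene 0 33.0 (442.6922607421875, 276.0384521484375) (13.590154647827148, 11.094003677368164) 56.3099365234375 [0.48241189 0.26379669 0.143     ] ell ((442.7361755371094, 276.0013122558594), (11.371783256530762, 13.468436241149902), 111.74977111816406) [0.48228474 0.26378285 0.143     ]
[0.02454365 0.02654181 0.0240625 ] -179.10280254637286 80.50531310370292
scene 1 230.0 (384.5, 219.0) (22.0, 25.0) 90.0 [0.47897247 0.0805817  0.11      ] ell (
[... 467 characters left out ...]
042 83.96086042236875
0.1103621647105501 -8.85802796822158
screws [0.48125821 0.07884423]
0.05726364639552969 -99.22809678046436
0.09276989746366052 170.42921481934545
0.05590046160659412 80.66766498634838
0.0926700647209768 -8.72826282598822
index [0.50628179 0.07411081 0.11      ] postmark [0.50264568 0.26005598 0.093     ]
handle ((398.5, 222.5), (9.0, 15.0), 90.0) [ 0.5092926  -0.29491325  0.044     ]
top face [array([ 0.52067758, -0.27776053,  0.048     ]), array([ 0.52021613, -0.31434539,  0.048     ]), array([ 0.49948725, -0.31355133,  0.048     ]), array([ 0.49994007, -0.27672583,  0.048     ])]
tip [ 0.51337964 -0.13079887  0.006     ] blade end [ 0.51101382 -0.27565756  0.02      ]
```

```bash
cat > go.py <<'E'
from h import *
from scipy.spatial.transform import Rotation as Ro
import sys
def inc(p,yaw,tilt=None):
    s=r.get_state();R=Ro.from_euler('xyz',s['eef_rot'],degrees=True)
    T=Ro.from_euler('xyz',[180,0,yaw],degrees=True)
    d=R.inv().apply(np.array(p)-s['tcp_pos']);w=(R.inv()*T).as_rotvec()
    print('t',round(s['time_s'],2),'pos',s['tcp_pos'].round(4),'rot',s['eef_rot'].round(2),'F',s['contact_force'].round(2),'M',s['moment'].round(2),'w',round(s['gripper_width'],4),'j',np.round(s['joints'],1))
    print('shift',d.round(4),np.linalg.norm(d).round(3),'turn',w.round(4))
if __name__=='__main__':
    a=list(map(float,sys.argv[1:]));inc(a[:3],a[3])
E
python3 go.py 0.5 -0.3 0.25 -170; python3 - <<'E'
from h import *
print(r.grip_depth)
E
```

```text
t 0.2 pos [ 0.172  -0.6524  0.226 ] rot [ 1.7994e+02 -1.0000e-02 -1.6523e+02] F [-0.26  0.46  0.67] M [ 0.04 -0.04 -0.04] w 0.0876 j [-58.7  20.6   0.7  -0.  -70.1 -16.5]
shift [-0.407   0.2572 -0.0238] 0.482 turn [ 0.001  -0.0002  0.0832]
0.0188
```

Request:
step_arm --increments '[[[-0.407,0.257,-0.024],[0,0,0.083],0],[[-0.407,0.257,-0.024],[0,0,0.083],0],[[-0.407,0.257,-0.024],[0,0,0.083],0],[[-0.407,0.257,-0.024],[0,0,0.083],0],[[-0.407,0.257,-0.024],[0,0,0.083],0],[[-0.407,0.257,-0.024],[0,0,0.083],0],[[-0.407,0.257,-0.024],[0,0,0.083],0],[[-0.407,0.257,-0.024],[0,0,0.083],0],[[-0.407,0.257,-0.024],[0,0,0.083],0],[[-0.407,0.257,-0.024],[0,0,0.083],0]]'

```text
time_s: 1.2
tcp_pos: [0.5019, -0.2979, 0.2508]
eef_rot: [-180.0, 0.0, -169.9]
contact_force: [-0.3, -0.6, -0.2]
gripper_width: 0.0877
```

```bash
python3 go.py 0.483 0.263 0.20 171.5
```

```text
t 1.2 pos [ 0.5019 -0.2979  0.2508] rot [-1.8000e+02  3.0000e-02 -1.6989e+02] F [-0.35 -0.57 -0.16] M [-0.08 -0.03  0.03] w 0.0877 j [-11.5  11.1  -9.1  -0.  -69.7 -68.4]
shift [-0.0798  0.5555  0.0508] 0.564 turn [1.000e-04 6.000e-04 3.248e-01]
```

Request:
step_arm --increments '[[[-0.08,0.556,0.03],[0,0,0.325],0],[[-0.08,0.556,0.03],[0,0,0.325],0],[[-0.08,0.556,0.03],[0,0,0.325],0],[[-0.08,0.556,0.03],[0,0,0.325],0],[[-0.08,0.556,0.03],[0,0,0.325],0],[[-0.08,0.556,0.03],[0,0,0.325],0],[[-0.08,0.556,0.03],[0,0,0.325],0],[[-0.08,0.556,0.03],[0,0,0.325],0],[[-0.08,0.556,0.03],[0,0,0.325],0],[[-0.08,0.556,0.03],[0,0,0.325],0]]'

```text
time_s: 2.2
tcp_pos: [0.484, 0.1911, 0.2246]
eef_rot: [180.0, 0.0, 171.4]
contact_force: [1.4, 0.3, 0.0]
gripper_width: 0.0876
```

```bash
python3 go.py 0.483 0.263 0.20 171.5
```

```text
t 2.2 pos [0.484  0.1911 0.2246] rot [1.7997e+02 2.0000e-02 1.7141e+02] F [1.38 0.28 0.05] M [-0.   -0.29 -0.01] w 0.0876 j [  43.2    6.   -18.8   -0.   -65.2 -141.8]
shift [0.0117 0.0709 0.0247] 0.076 turn [ 0.0005  0.0004 -0.0016]
```

Request:
step_arm --increments '[[[0.012,0.071,0.025],[0,0,0],0],[[0.012,0.071,0.025],[0,0,0],0],[[0.012,0.071,0.025],[0,0,0],0],[[0.012,0.071,0.025],[0,0,0],0]]'

```text
time_s: 2.6
tcp_pos: [0.4829, 0.2614, 0.1989]
eef_rot: [-179.9, -0.0, 171.5]
contact_force: [0.6, -0.6, 1.3]
gripper_width: 0.0874
```

```bash
python3 go.py 0.483 0.263 0.102 171.5; python3 - <<'E'
from m import *
for n in('scene','top'):
    c=cap(n,n[0]+'1.png');u=proj(c,[.4833,.263,.1]).astype(int)[0]
    im=c['color'][max(0,u[1]-60):u[1]+60,max(0,u[0]-70):u[0]+70,::-1]
    cv2.imwrite('pics/%s1c.png'%n[0],cv2.resize(im,None,fx=4.5,fy=4.5,interpolation=cv2.INTER_CUBIC))
E
```

```text
t 2.6 pos [0.4829 0.2614 0.1989] rot [-1.7993e+02 -4.0000e-02  1.7147e+02] F [ 0.62 -0.6   1.34] M [-0.07 -0.04  0.  ] w 0.0874 j [  48.9   10.   -17.6    0.   -62.5 -147.4]
shift [0.0001 0.0018 0.0969] 0.097 turn [-0.0012 -0.0007 -0.0005]
```

View pics/s1c.png

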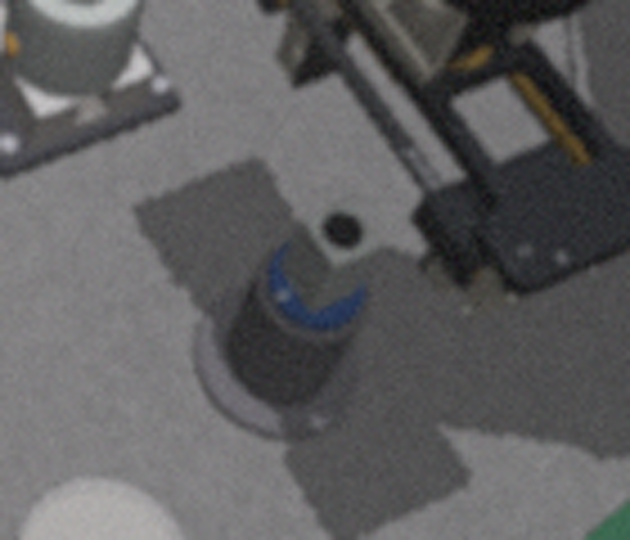

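Request:
step_arm --increments '[[[0,0.002,0.05],[0,0,0],0],[[0,0.002,0.08],[0,0,0],0],[[0,0.002,0.096],[0,0,0],0],[[0,0.002,0.096],[0,0,0],0]]'

```text
time_s: 3.1
tcp_pos: [0.4828, 0.2609, 0.1017]
eef_rot: [-179.8, -0.1, 171.3]
contact_force: [-0.3, 0.1, -0.3]
gripper_width: 0.0875
```

Request:
step_arm --increments '[[[0,0,0],[0,0,0],1],[[0,0,0],[0,0,0],1],[[0,0,0],[0,0,0],1],[[0,0,0],[0,0,0],1],[[0,0,0],[0,0,0],1],[[0,0,0],[0,0,0],1],[[0,0,0],[0,0,0],1],[[0,0,0],[0,0,0],1]]' --force 35

```text
time_s: 3.9
tcp_pos: [0.4836, 0.263, 0.1034]
eef_rot: [-180.0, -0.0, 171.4]
contact_force: [-1.0, 0.2, -0.4]
gripper_width: 0.0293
```

```bash
python3 go.py 0.483 0.263 0.22 171.5
```

```text
t 3.9 pos [0.4836 0.263  0.1034] rot [-180.    -0.   171.4] F [-1.04  0.23 -0.41] M [-0.06 -0.01 -0.02] w 0.0293 j [  48.9   15.4  -24.4   -0.   -50.1 -147.5]
shift [ 6.000e-04 -1.000e-04 -1.166e-01] 0.117 turn [-0.0001 -0.0001 -0.0018]
```

Request:
step_arm --increments '[[[0,0,0],[0,0,0],1],[[0,0,0],[0,0,0],1],[[0,0,0],[0,0,0],1]]'

```text
time_s: 4.2
tcp_pos: [0.4836, 0.263, 0.1034]
eef_rot: [-180.0, -0.0, 171.4]
contact_force: [-0.6, -0.7, -0.7]
gripper_width: 0.0261
```

```bash
python3 go.py 0.483 0.263 0.22 171.5
```

```text
t 4.2 pos [0.4836 0.263  0.1034] rot [-1.8000e+02 -1.0000e-02  1.7139e+02] F [-0.65 -0.7  -0.72] M [-0.16  0.07 -0.03] w 0.0261 j [  48.9   15.4  -24.4   -0.   -50.1 -147.5]
shift [ 6.000e-04 -1.000e-04 -1.166e-01] 0.117 turn [-0.0001 -0.0001 -0.0019]
```

Request:
step_arm --increments '[[[0,0,-0.02],[0,0,0],1],[[0,0,-0.05],[0,0,0],1],[[0,0,-0.09],[0,0,0],1],[[0,0,-0.128],[0,0,0],1],[[0,0,-0.128],[0,0,0],1],[[0,0,-0.128],[0,0,0],1]]'

```text
time_s: 4.8
tcp_pos: [0.4833, 0.2631, 0.2315]
eef_rot: [179.9, -0.0, 171.4]
contact_force: [-0.3, 0.2, -4.5]
gripper_width: 0.026
```

```bash
python3 go.py 0.48 0.0797 0.228 -171; python3 - <<'E'
from m import *
for n in('scene','top'):
    c=cap(n,n[0]+'2.png');u=proj(c,[.4833,.263,.2]).astype(int)[0]
    im=c['color'][max(0,u[1]-60):u[1]+60,max(0,u[0]-70):u[0]+70,::-1]
    cv2.imwrite('pics/%s2c.png'%n[0],cv2.resize(im,None,fx=4.5,fy=4.5,interpolation=cv2.INTER_CUBIC))
E
```

```text
t 4.8 pos [0.4833 0.2631 0.2315] rot [ 1.7993e+02 -1.0000e-02  1.7138e+02] F [-0.34  0.22 -4.48] M [-0.05  0.1   0.  ] w 0.026 j [  48.9    8.6  -14.8   -0.   -66.6 -147.5]
shift [-0.0242 -0.1819  0.0033] 0.184 turn [ 1.300e-03  1.000e-04 -3.076e-01]
```

View pics/s2c.png

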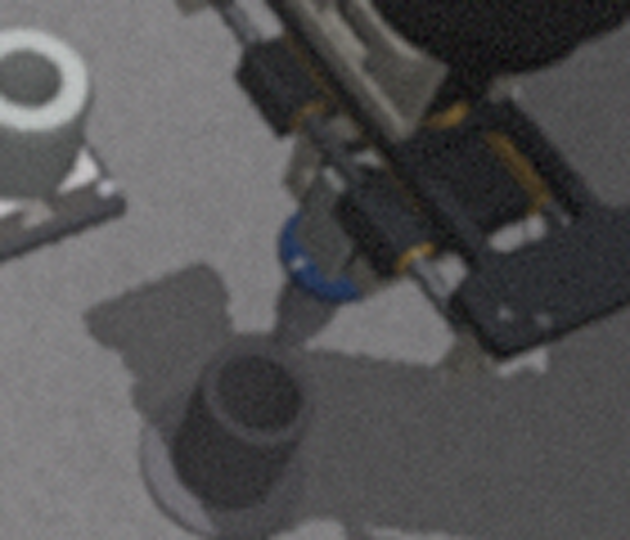

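Request:
step_arm --increments '[[[-0.024,-0.182,0],[0,0,-0.308],1],[[-0.024,-0.182,0],[0,0,-0.308],1],[[-0.024,-0.182,0],[0,0,-0.308],1],[[-0.024,-0.182,0],[0,0,-0.308],1],[[-0.024,-0.182,0],[0,0,-0.308],1],[[-0.024,-0.182,0],[0,0,-0.308],1],[[-0.024,-0.182,0],[0,0,-0.308],1]]'

```text
time_s: 5.6
tcp_pos: [0.4799, 0.0798, 0.2306]
eef_rot: [-180.0, -0.1, -171.0]
contact_force: [0.0, -0.1, -2.1]
gripper_width: 0.0255
```

```bash
python3 go.py 0.48 0.0797 0.2 -171; python3 - <<'E'
from m import *
for n in('scene','top'):
    c=cap(n,n[0]+'3.png');u=proj(c,[.48,.08,.15]).astype(int)[0]
    im=c['color'][max(0,u[1]-60):u[1]+60,max(0,u[0]-70):u[0]+70,::-1]
    cv2.imwrite('pics/%s3c.png'%n[0],cv2.resize(im,None,fx=4.5,fy=4.5,interpolation=cv2.INTER_CUBIC))
E
```

```text
t 5.6 pos [0.4799 0.0798 0.2306] rot [-1.7998e+02 -8.0000e-02 -1.7096e+02] F [ 0.01 -0.09 -2.06] M [ 0.01 -0.04 -0.02] w 0.0255 j [  32.6    2.4  -21.9   -0.   -65.7 -113.6]
shift [-0.0001 -0.0001  0.0306] 0.031 turn [-0.0004 -0.0014  0.0008]
```

View pics/s3c.png

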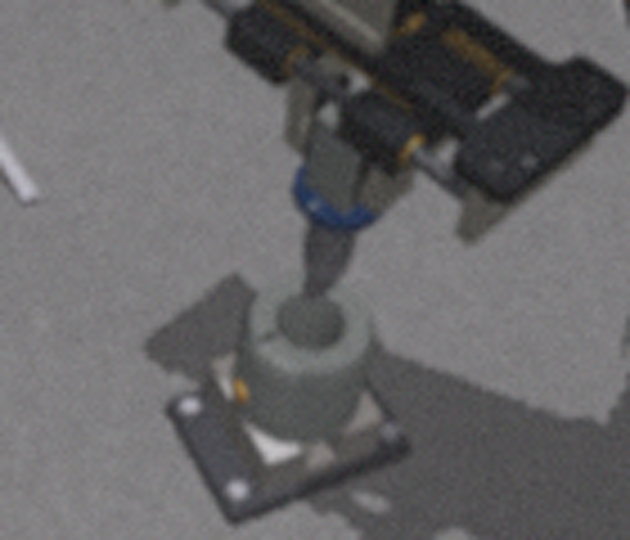

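Request:
step_arm --increments '[[[0,0,0.008],[0,0,0],1],[[0,0,0.016],[0,0,0],1],[[0,0,0.024],[0,0,0],1],[[0,0,0.03],[0,0,0],1],[[0,0,0.036],[0,0,0],1],[[0,0,0.041],[0,0,0],1],[[0,0,0.046],[0,0,0],1],[[0,0,0.05],[0,0,0],1]]'

```text
time_s: 6.5
tcp_pos: [0.4801, 0.0794, 0.181]
eef_rot: [180.0, -0.0, -171.0]
contact_force: [-0.7, -0.4, -2.2]
gripper_width: 0.026
```

```bash
python3 go.py 0.48 0.0797 0.1444 -171
```

```text
t 6.5 pos [0.4801 0.0794 0.181 ] rot [ 180.     -0.   -170.96] F [-0.67 -0.44 -2.18] M [0.02 0.03 0.03] w 0.026 j [  32.6    4.8  -26.3   -0.   -58.9 -113.6]
shift [0.0001 0.0003 0.0366] 0.037 turn [ 0.     -0.      0.0006]
```

Request:
step_arm --increments '[[[0,0,0.004],[0,0,0],1],[[0,0,0.008],[0,0,0],1],[[0,0,0.012],[0,0,0],1],[[0,0,0.015],[0,0,0],1]]'

```text
time_s: 6.9
tcp_pos: [0.4801, 0.0794, 0.1661]
eef_rot: [-180.0, -0.0, -171.0]
contact_force: [-0.4, -0.5, -2.2]
gripper_width: 0.026
```

Request:
step_arm --increments '[[[0,0,0.003],[0,0,0],1],[[0,0,0.006],[0,0,0],1],[[0,0,0.009],[0,0,0],1]]'

```text
time_s: 7.2
tcp_pos: [0.4801, 0.0795, 0.1572]
eef_rot: [180.0, 0.0, -171.0]
contact_force: [-0.4, 0.8, -3.4]
gripper_width: 0.0256
```

```bash
python3 go.py 0.48 0.0797 0.1444 -171
```

```text
t 7.2 pos [0.4801 0.0795 0.1572] rot [ 180.      0.   -170.96] F [-0.36  0.75 -3.39] M [ 0.02 -0.03  0.  ] w 0.0256 j [  32.6    6.2  -28.2   -0.   -55.6 -113.6]
shift [0.0001 0.0002 0.0128] 0.013 turn [0.     0.0001 0.0008]
```

Entry is free so far. I'll keep going down gently towards the plate.

Request:
step_arm --increments '[[[0,0,0.003],[0,0,0],1],[[0,0,0.006],[0,0,0],1],[[0,0,0.009],[0,0,0],1],[[0,0,0.009],[0,0,0],1]]'

```text
time_s: 7.6
tcp_pos: [0.4799, 0.0794, 0.1479]
eef_rot: [-180.0, -0.0, -171.0]
contact_force: [0.1, -0.7, -3.4]
gripper_width: 0.026
```

Request:
step_arm --increments '[[[0,0,0.001],[0,0,0],1],[[0,0,0.002],[0,0,0],1],[[0,0,0.003],[0,0,0],1],[[0,0,0.003],[0,0,0],1]]'

```text
time_s: 8.0
tcp_pos: [0.4801, 0.0794, 0.1453]
eef_rot: [-180.0, -0.0, -171.0]
contact_force: [-0.3, 0.4, -3.8]
gripper_width: 0.0256
```

```bash
python3 go.py 0.48 0.0797 0.1444 -171
```

```text
t 8.0 pos [0.4801 0.0794 0.1453] rot [-1.8000e+02 -1.0000e-02 -1.7096e+02] F [-0.3   0.39 -3.81] M [ 0.    0.01 -0.  ] w 0.0256 j [  32.6    6.9  -29.1   -0.   -54.  -113.6]
shift [0.     0.0003 0.0009] 0.001 turn [-0.     -0.0001  0.0007]
```

Request:
step_arm --increments '[[[0,0,0.001],[0,0,0],1],[[0,0,0.001],[0,0,0],1]]'

```text
time_s: 8.2
tcp_pos: [0.4801, 0.0795, 0.1444]
eef_rot: [180.0, 0.0, -171.0]
contact_force: [-0.5, -0.2, -4.1]
gripper_width: 0.0255
```

Request:
step_arm --increments '[[[0,0,0.001],[0,0,0],1],[[0,0,0.001],[0,0,0],1]]'

```text
time_s: 8.4
tcp_pos: [0.4803, 0.0795, 0.1439]
eef_rot: [-180.0, 0.0, -170.9]
contact_force: [-0.4, -0.1, 2.4]
gripper_width: 0.0255
```

Request:
step_arm --increments '[[[0,0,0.0005],[0,0,0],1],[[0,0,0.0005],[0,0,0],1]]'

```text
time_s: 8.6
tcp_pos: [0.4804, 0.0795, 0.1436]
eef_rot: [-180.0, 0.0, -170.9]
contact_force: [-2.6, -0.8, 7.3]
gripper_width: 0.0254
```

Request:
step_arm --increments '[[[0,0,0],[0,0,-0.05],1],[[0,0,0],[0,0,-0.1],1],[[0,0,0],[0,0,-0.1],1]]'

```text
time_s: 8.9
tcp_pos: [0.4808, 0.0797, 0.1435]
eef_rot: [180.0, 0.1, -165.2]
contact_force: [-0.5, -0.2, 3.4]
gripper_width: 0.0259
```

Request:
step_arm --increments '[[[0,0,0],[0,0,-0.05],1],[[0,0,0],[0,0,-0.1],1],[[0,0,0],[0,0,-0.1],1]]'

```text
time_s: 9.2
tcp_pos: [0.4804, 0.0796, 0.1429]
eef_rot: [180.0, 0.0, -159.5]
contact_force: [1.3, -0.3, -2.1]
gripper_width: 0.026
```

Request:
step_arm --increments '[[[0,0,0],[0,0,-0.05],1],[[0,0,0],[0,0,-0.1],1],[[0,0,0],[0,0,-0.1],1]]'

```text
time_s: 9.5
tcp_pos: [0.4799, 0.0793, 0.1425]
eef_rot: [-180.0, -0.0, -153.9]
contact_force: [0.7, -0.4, -3.1]
gripper_width: 0.026
```

Request:
step_arm --increments '[[[0,0,0.001],[0,0,-0.05],1],[[0,0,0.002],[0,0,-0.1],1],[[0,0,0.002],[0,0,-0.1],1]]'

```text
time_s: 9.8
tcp_pos: [0.4796, 0.0793, 0.1404]
eef_rot: [180.0, -0.1, -148.2]
contact_force: [0.8, -0.3, -3.2]
gripper_width: 0.026
```

```bash
python3 go.py 0.48 0.0797 0.1284 -148
```

```text
t 9.8 pos [0.4796 0.0793 0.1404] rot [ 1.7998e+02 -7.0000e-02 -1.4817e+02] F [ 0.77 -0.29 -3.16] M [-0.12 -0.11  0.01] w 0.026 j [ 32.6   7.2 -29.5  -0.  -53.3 -90.8]
shift [-0.0006  0.0001  0.012 ] 0.012 turn [ 0.0004 -0.0012 -0.003 ]
```

Request:
step_arm --increments '[[[0,0,0.002],[0,0,0],1],[[0,0,0.004],[0,0,0],1],[[0,0,0.006],[0,0,0],1]]'

```text
time_s: 10.1
tcp_pos: [0.4803, 0.0796, 0.1349]
eef_rot: [-180.0, 0.0, -148.1]
contact_force: [-0.6, 0.2, 1.5]
gripper_width: 0.026
```

Request:
step_arm --increments '[[[0,0,0.002],[0,0,0],1],[[0,0,0.004],[0,0,0],1]]'

```text
time_s: 10.3
tcp_pos: [0.4802, 0.0796, 0.1308]
eef_rot: [180.0, 0.0, -148.1]
contact_force: [0.1, 0.5, -3.0]
gripper_width: 0.0256
```

Request:
step_arm --increments '[[[0,0,0.001],[0,0,0],1],[[0,0,0.001],[0,0,0],1]]'

```text
time_s: 10.5
tcp_pos: [0.48, 0.0793, 0.1296]
eef_rot: [-180.0, -0.0, -148.1]
contact_force: [1.8, -0.3, -4.7]
gripper_width: 0.0255
```

```bash
python3 go.py 0.48 0.0797 0.1284 -148
```

```text
t 10.5 pos [0.48   0.0793 0.1296] rot [-1.8000e+02 -3.0000e-02 -1.4805e+02] F [ 1.81 -0.25 -4.72] M [-0.13 -0.65  0.  ] w 0.0255 j [ 32.6   8.  -30.3   0.  -51.8 -90.7]
shift [-0.0002  0.0003  0.0012] 0.001 turn [-0.     -0.0005 -0.0009]
```

Request:
step_arm --increments '[[[0,0,0.001],[0,0,0],1],[[0,0,0.001],[0,0,0],1]]'

```text
time_s: 10.7
tcp_pos: [0.4801, 0.0794, 0.1288]
eef_rot: [-180.0, -0.0, -148.0]
contact_force: [1.2, -1.5, -2.1]
gripper_width: 0.0255
```

Request:
step_arm --increments '[[[0,0,0.001],[0,0,0],1],[[0,0,0.001],[0,0,0],1]]'

```text
time_s: 10.9
tcp_pos: [0.4801, 0.0794, 0.1284]
eef_rot: [-180.0, 0.0, -148.0]
contact_force: [-1.4, -1.1, 2.7]
gripper_width: 0.0261
```

Request:
step_arm --increments '[[[0,0,0.0005],[0,0,0],1],[[0,0,0.0005],[0,0,0],1]]'

```text
time_s: 11.1
tcp_pos: [0.4802, 0.0794, 0.1283]
eef_rot: [-180.0, 0.0, -148.0]
contact_force: [-3.8, -0.3, 8.5]
gripper_width: 0.0262
```

Request:
step_arm --increments '[[[0,0,0.0005],[0,0,0],1],[[0,0,0.0005],[0,0,0],1]]'

```text
time_s: 11.3
tcp_pos: [0.4802, 0.0794, 0.1283]
eef_rot: [-180.0, 0.0, -148.0]
contact_force: [-5.2, -1.6, 13.4]
gripper_width: 0.0258
```

```bash
python3 go.py 0.48 0.0797 0.1284 -148; python3 - <<'E'
from m import *
for n in('scene','top'):
    c=cap(n,n[0]+'4.png');u=proj(c,[.48,.08,.12]).astype(int)[0]
    im=c['color'][max(0,u[1]-50):u[1]+50,max(0,u[0]-60):u[0]+60,::-1]
    cv2.imwrite('pics/%s4c.png'%n[0],cv2.resize(im,None,fx=5.5,fy=5.5,interpolation=cv2.INTER_CUBIC))
E
```

```text
t 11.3 pos [0.4802 0.0794 0.1283] rot [-1.7997e+02  3.0000e-02 -1.4802e+02] F [-5.22 -1.57 13.44] M [-0.23  2.22 -0.04] w 0.0258 j [ 32.6   8.  -30.4   0.  -51.5 -90.7]
shift [-0.      0.0004 -0.0001] 0.0 turn [-0.0005  0.0005 -0.0003]
```

View pics/s4c.png

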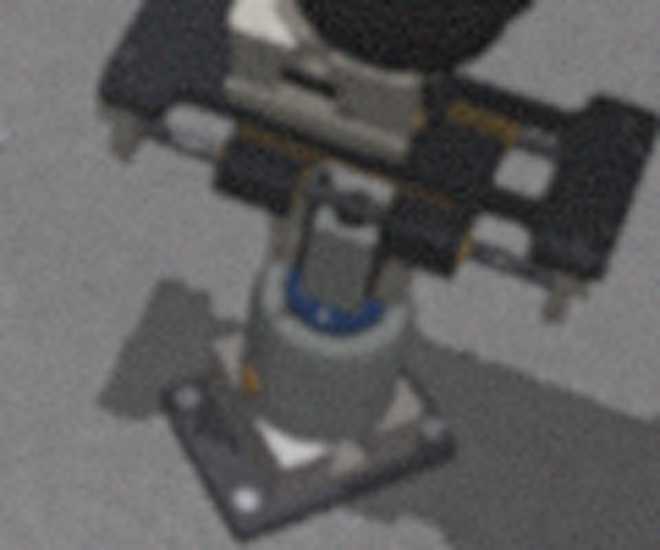

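Request:
step_arm --increments '[[[0,0,-0.0015],[0,0,0],1],[[0,0,-0.0015],[0,0,0],0],[[0,0,-0.0015],[0,0,0],0],[[0,0,-0.0015],[0,0,0],0],[[0,0,-0.0015],[0,0,0],0],[[0,0,-0.0015],[0,0,0],0]]'

```text
time_s: 12.0
tcp_pos: [0.4801, 0.0795, 0.1283]
eef_rot: [180.0, -0.0, -148.0]
contact_force: [0.6, -0.4, -0.6]
gripper_width: 0.0601
```

Request:
step_arm --increments '[[[0,0,-0.002],[0,0,0],0],[[0,0,-0.03],[0,0,0],0],[[0,0,-0.07],[0,0,0],0],[[0,0,-0.12],[0,0,0],0],[[0,0,-0.12],[0,0,0],0],[[0,0,-0.12],[0,0,0],0]]'

```text
time_s: 12.6
tcp_pos: [0.4806, 0.0799, 0.2499]
eef_rot: [180.0, 0.2, -148.0]
contact_force: [-0.2, -0.1, -0.9]
gripper_width: 0.0874
```

```bash
python3 go.py 0.51 -0.2956 0.2 178.9
```

```text
t 12.6 pos [0.4806 0.0799 0.2499] rot [ 179.99    0.19 -148.04] F [-0.23 -0.09 -0.9 ] M [0.02 0.09 0.01] w 0.0874 j [ 32.6   1.5 -20.3  -0.  -68.  -90.6]
shift [ 0.174  -0.3341  0.0493] 0.38 turn [0.0012 0.0032 0.5769]
```

```bash
python3 - <<'E'
from m import *
b=cap('top','t5.png');a=cap('scene','s5.png')
cv2.imwrite('pics/s5c.png',cv2.resize(a['color'][100:300,250:450,::-1],None,fx=3,fy=3,interpolation=cv2.INTER_CUBIC))
for nm,c,roi in(('top',b,(380,210,35,25)),('scene',a,(280,132,30,30))):
    hsv=cv2.cvtColor(c['color'],cv2.COLOR_RGB2HSV)
    m=((hsv[...,0]<20)&(hsv[...,1]>120)&(hsv[...,2]>80)).astype(np.uint8)
    q=blob(m,roi);rr=cv2.minAreaRect(q);M=cv2.moments(q);print(nm,rr,onz(c,(M['m10']/M['m00'],M['m01']/M['m00']),.044),onz(c,rr[0],.024))
# blade line in top
im=b['color'].mean(2);m=(im>150).astype(np.uint8);q=blob(m,(325,210,67,25))
p=q[:,0,:].astype(float);l=cv2.fitLine(q,cv2.DIST_L2,0,.01,.01).ravel();print('blade',l, p.min(0),p.max(0))
P0=onz(b,(335,l[3]+(335-l[2])*l[1]/l[0]),.006);P1=onz(b,(385,l[3]+(385-l[2])*l[1]/l[0]),.02);print(P0,P1,np.degrees(np.arctan2(*(P0-P1)[1::-1])))
E
```

```text
top ((398.0, 223.0), (10.0, 16.0), 90.0) [ 0.5088011  -0.29439427  0.044     ] [ 0.50985228 -0.29692263  0.024     ]
scene ((292.6470947265625, 147.58822631835938), (18.432706832885742, 10.186494827270508), 75.96376037597656) [ 0.51354422 -0.28266356  0.044     ] [ 0.50516229 -0.29525491  0.024     ]
blade [9.9914259e-01 4.1401260e-02 3.6101755e+02 2.2113158e+02] [334. 218.] [389. 224.]
[ 0.51417724 -0.13454694  0.006     ] [ 0.51145979 -0.26380479  0.02      ] 88.79562113714546
```

View pics/s5c.png

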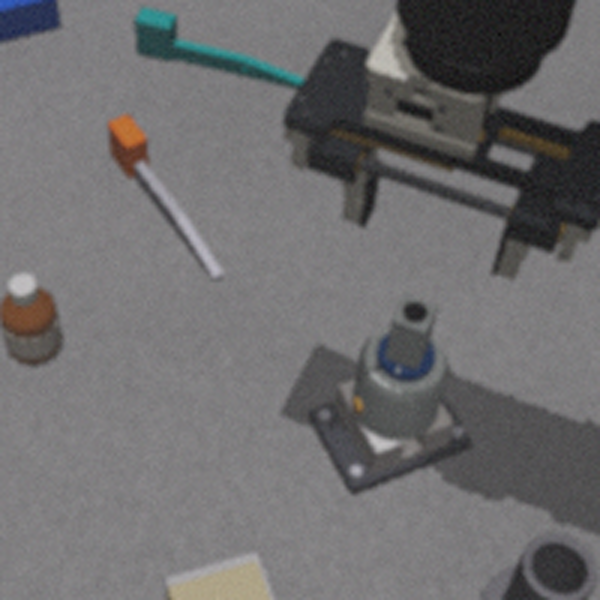

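Request:
step_arm --increments '[[[0.174,-0.334,0],[0,0,-0.993],0],[[0.174,-0.334,0],[0,0,-0.993],0],[[0.174,-0.334,0],[0,0,-0.993],0],[[0.174,-0.334,0],[0,0,-0.993],0],[[0.174,-0.334,0],[0,0,-0.993],0],[[0.174,-0.334,0],[0,0,-0.993],0],[[0.174,-0.334,0],[0,0,-0.993],0],[[0.174,-0.334,0],[0,0,-0.993],0],[[0.174,-0.334,0.05],[0,0,-0.993],0],[[0.174,-0.334,0.09],[0,0,-0.993],0]]'

```text
time_s: 13.7
tcp_pos: [0.5089, -0.2988, 0.1563]
eef_rot: [-180.0, -0.0, -91.3]
contact_force: [0.1, 0.1, -2.6]
gripper_width: 0.0876
```

```bash
python3 go.py 0.5102 -0.2955 0.1 -91.2
```

```text
t 13.7 pos [ 0.5089 -0.2988  0.1563] rot [-1.800e+02 -1.000e-02 -9.132e+01] F [ 0.09  0.14 -2.56] M [ 0.12  0.04 -0.03] w 0.0876 j [-11.4  15.8 -15.9   0.  -58.3  10.1]
shift [-0.0033 -0.0012  0.0563] 0.056 turn [-0.0001 -0.0002 -0.0021]
```

Request:
step_arm --increments '[[[-0.003,-0.001,0.05],[0,0,-0.002],0],[[-0.003,-0.001,0.05],[0,0,-0.002],0],[[-0.003,-0.001,0.05],[0,0,-0.002],0]]'

```text
time_s: 14.0
tcp_pos: [0.5097, -0.2931, 0.1079]
eef_rot: [179.8, -0.0, -91.0]
contact_force: [0.9, -0.3, 1.3]
gripper_width: 0.0879
```

```bash
python3 go.py 0.5102 -0.2955 0.014 -91.2; python3 - <<'E'
from m import *
a=cap('scene','s6.png')
cv2.imwrite('pics/s6c.png',cv2.resize(a['color'][90:240,220:380,::-1],None,fx=4,fy=4,interpolation=cv2.INTER_CUBIC))
E
```

```text
t 14.0 pos [ 0.5097 -0.2931  0.1079] rot [179.79  -0.   -90.99] F [ 0.92 -0.32  1.35] M [ 0.02 -0.03 -0.06] w 0.0879 j [-10.8  18.4 -19.3   0.1 -52.5   9.8]
shift [ 0.0024 -0.0009  0.0939] 0.094 turn [ 0.0036 -0.0001  0.0036]
```

View pics/s6c.png

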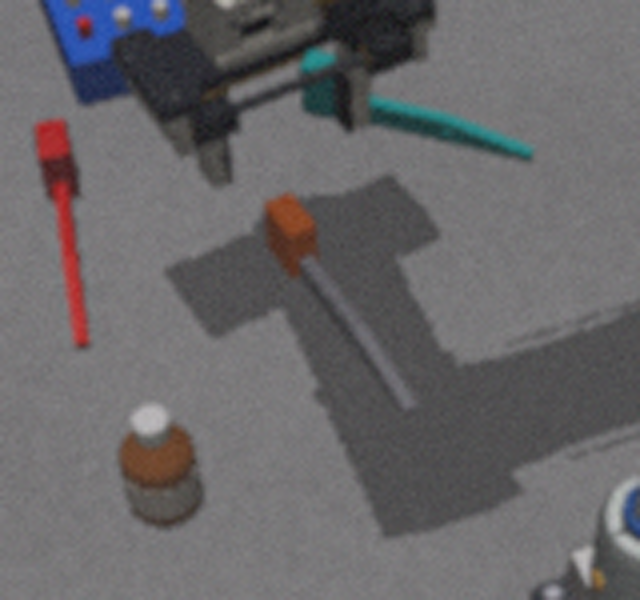

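Request:
step_arm --increments '[[[0.002,-0.001,0.04],[0,0,0],0],[[0.002,-0.001,0.07],[0,0,0],0],[[0.002,-0.001,0.092],[0,0,0],0],[[0.002,-0.001,0.092],[0,0,0],0]]'

```text
time_s: 14.45
tcp_pos: [0.5114, -0.2948, 0.0164]
eef_rot: [180.0, 0.0, -91.0]
contact_force: [-1.1, 0.9, 0.1]
gripper_width: 0.0875
```

Request:
step_arm --increments '[[[0,0,0],[0,0,0],1],[[0,0,0],[0,0,0],1],[[0,0,0],[0,0,0],1],[[0,0,0],[0,0,0],1],[[0,0,0],[0,0,0],1],[[0,0,0],[0,0,0],1],[[0,0,0],[0,0,0],1],[[0,0,0],[0,0,0],1],[[0,0,0],[0,0,0],1],[[0,0,0],[0,0,0],1]]' --force 40

```text
time_s: 15.45
tcp_pos: [0.5109, -0.295, 0.0163]
eef_rot: [180.0, 0.0, -91.0]
contact_force: [-1.1, 0.2, -0.7]
gripper_width: 0.0239
```

```bash
python3 go.py 0.5102 -0.2955 0.014 -91.2
```

```text
t 15.45 pos [ 0.5109 -0.295   0.0163] rot [ 1.7996e+02  1.0000e-02 -9.1030e+01] F [-1.13  0.25 -0.66] M [0.04 0.59 0.02] w 0.0239 j [-11.   25.  -24.   -0.  -41.1  10. ]
shift [0.0005 0.0007 0.0023] 0.002 turn [0.0007 0.0001 0.0029]
```

Request:
step_arm --increments '[[[0,0,-0.02],[0,0,0],1],[[0,0,-0.05],[0,0,0],1],[[0,0,-0.08],[0,0,0],1],[[0,0,-0.08],[0,0,0],1],[[0,0,-0.08],[0,0,0],1]]'

```text
time_s: 15.95
tcp_pos: [0.5113, -0.2948, 0.0965]
eef_rot: [-179.9, 0.0, -91.1]
contact_force: [-0.5, 0.2, -3.7]
gripper_width: 0.0236
```

```bash
python3 go.py 0.4457 -0.1378 0.096 -99
```

```text
t 15.95 pos [ 0.5113 -0.2948  0.0965] rot [-1.7994e+02  2.0000e-02 -9.1050e+01] F [-0.47  0.22 -3.66] M [-0.03  0.17  0.01] w 0.0236 j [-11.   19.2 -19.9  -0.  -50.9  10. ]
shift [-0.1558  0.0685  0.0005] 0.17 turn [-0.0009  0.0004  0.1387]
```

Request:
step_arm --increments '[[[-0.04,0.017,0],[0,0,0.05],1],[[-0.08,0.034,0],[0,0,0.1],1],[[-0.12,0.052,0],[0,0,0.139],1],[[-0.156,0.0685,0],[0,0,0.139],1],[[-0.156,0.0685,0],[0,0,0.139],1],[[-0.156,0.0685,0],[0,0,0.139],1],[[-0.156,0.0685,0],[0,0,0.139],1]]'

```text
time_s: 16.65
tcp_pos: [0.4455, -0.1381, 0.0958]
eef_rot: [179.9, -0.0, -99.0]
contact_force: [-0.6, -1.1, -2.8]
gripper_width: 0.024
```

```bash
python3 go.py 0.4457 -0.1378 0.042 -99; python3 - <<'E'
from m import *
a=cap('scene','s7.png');b=cap('top','t7.png')
cv2.imwrite('pics/s7c.png',cv2.resize(a['color'][130:280,290:450,::-1],None,fx=4,fy=4,interpolation=cv2.INTER_CUBIC))
cv2.imwrite('pics/t7c.png',cv2.resize(b['color'][190:280,220:360,::-1],None,fx=5,fy=5,interpolation=cv2.INTER_CUBIC))
E
```

```text
t 16.65 pos [ 0.4455 -0.1381  0.0958] rot [ 1.7994e+02 -2.0000e-02 -9.8990e+01] F [-0.58 -1.14 -2.77] M [-0.12  0.09 -0.05] w 0.024 j [  7.1   8.6 -35.   -0.  -46.4 -16.1]
shift [-0.0003 -0.0002  0.0538] 0.054 turn [ 0.0011 -0.0003  0.0001]
```

View pics/s7c.png

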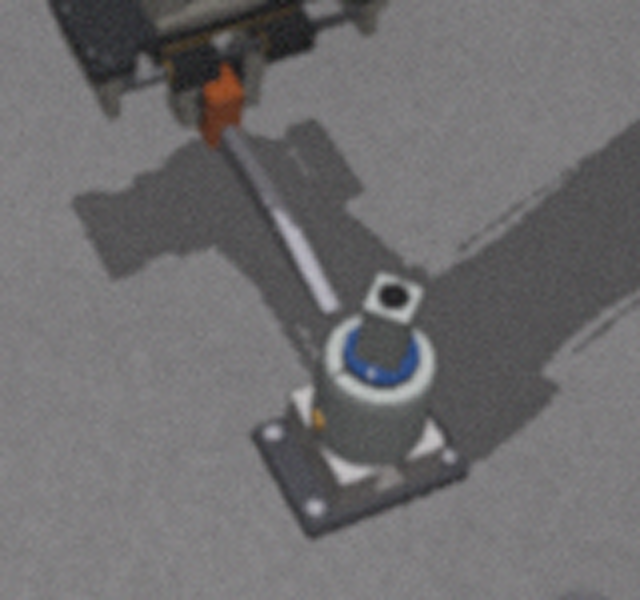

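View pics/t7c.png

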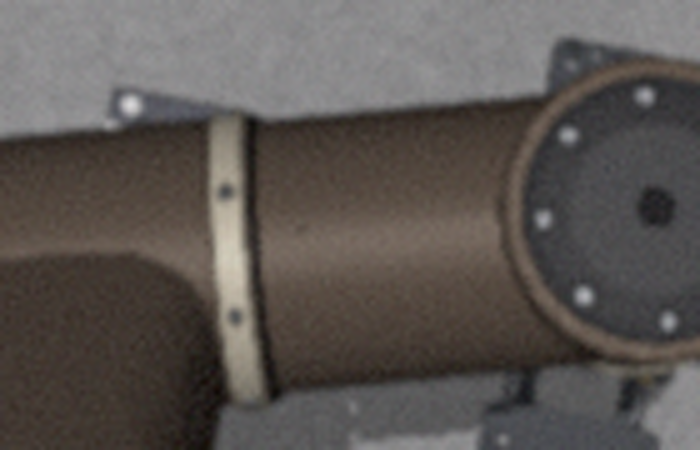

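View pics/s7.png

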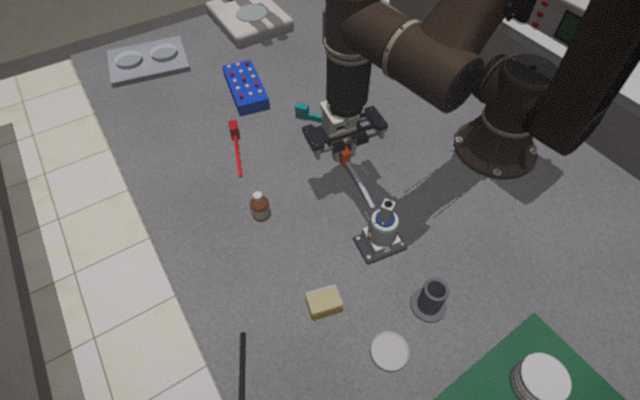

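View pics/t7.png

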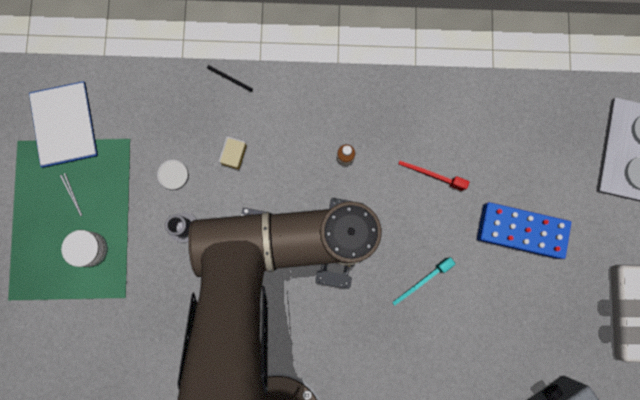

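```bash
python3 - <<'E'
from m import *
b=cap('top')
for z in(.1,.3,.4,.45,.5,.55,.6):print(z,proj(b,[.4455,-.1381,z])[0], 506/(1.328-z)*.001)
E
```

```text
0.1 [337.32414045 244.70948319] 0.4120521172638436
0.3 [341.81506017 240.17539273] 0.4922178988326848
0.4 [344.78028451 237.181664  ] 0.5452586206896551
0.45 [346.5139275  235.43135568] 0.5763097949886105
0.5 [348.45496528 233.47165891] 0.611111111111111
0.55 [350.64298132 231.2626097 ] 0.6503856041131105
0.6 [353.12831672 228.75338303] 0.6950549450549449
```

Request:
step_arm --increments '[[[0,0,0.02],[0,0,0],1],[[0,0,0.04],[0,0,0],1],[[0,0,0.054],[0,0,0],1],[[0,0,0.054],[0,0,0],1],[[0,0,0.054],[0,0,0],1]]'

```text
time_s: 17.3
tcp_pos: [0.4456, -0.1384, 0.0423]
eef_rot: [179.9, -0.0, -99.0]
contact_force: [0.3, 0.1, -2.6]
gripper_width: 0.0237
```

```bash
python3 go.py 0.4801 0.0795 0.042 -99; python3 - <<'E'
from m import *
a=cap('scene','s8.png')
cv2.imwrite('pics/s8c.png',cv2.resize(a['color'][130:280,290:450,::-1],None,fx=4,fy=4,interpolation=cv2.INTER_CUBIC))
# predicted tip pixel
p=np.array([.4457,-.1378,0])+.165*np.array([.1564,.9877,0])
for z in(.022,.026,.03):print(z,(proj(a,p+[0,0,z+.003])[0]-[290,130])*4)
E
```

```text
t 17.3 pos [ 0.4456 -0.1384  0.0423] rot [ 1.7995e+02 -3.0000e-02 -9.9040e+01] F [ 0.26  0.12 -2.59] M [-0.04  0.04 -0.01] w 0.0237 j [  7.   13.3 -38.4   0.  -38.3 -16.1]
shift [-2.206e-01  2.000e-04  2.000e-04] 0.221 turn [ 0.0009 -0.0005 -0.0007]
0.022 [315.75107308 364.84471218]
0.026 [316.36336042 361.24907179]
0.03 [316.97946519 357.63101359]
```

View pics/s8c.png

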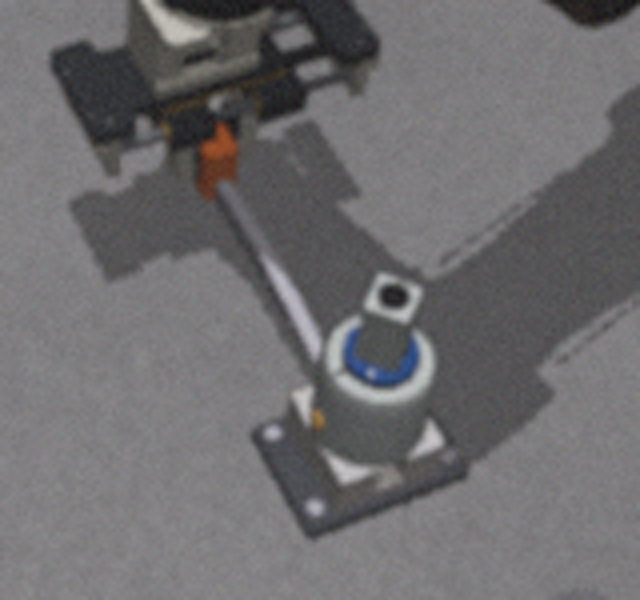

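Request:
step_arm --increments '[[[-0.004,0,0],[0,0,0],1],[[-0.008,0,0],[0,0,0],1],[[-0.012,0,0],[0,0,0],1],[[-0.016,0,0],[0,0,0],1],[[-0.02,0,0],[0,0,0],1],[[-0.024,0,0],[0,0,0],1],[[-0.027,0,0],[0,0,0],1],[[-0.03,0,0],[0,0,0],1]]'

```text
time_s: 18.15
tcp_pos: [0.4503, -0.1079, 0.0424]
eef_rot: [180.0, -0.0, -99.0]
contact_force: [0.0, 0.0, -3.4]
gripper_width: 0.0237
```

Request:
step_arm --increments '[[[-0.004,0,0],[0,0,0],1],[[-0.008,0,0],[0,0,0],1],[[-0.012,0,0],[0,0,0],1],[[-0.016,0,0],[0,0,0],1],[[-0.02,0,0],[0,0,0],1]]'

```text
time_s: 18.65
tcp_pos: [0.4535, -0.0881, 0.0424]
eef_rot: [-180.0, 0.0, -99.0]
contact_force: [0.6, -0.4, -2.1]
gripper_width: 0.0238
```

```bash
python3 go.py 0.4801 0.0795 0.042 -99
```

```text
t 18.65 pos [ 0.4535 -0.0881  0.0424] rot [-180.      0.    -98.99] F [ 0.57 -0.42 -2.1 ] M [-0.04  0.08 -0.05] w 0.0238 j [ 13.5  12.9 -39.    0.  -38.1 -22.5]
shift [-1.697e-01 -1.000e-04  4.000e-04] 0.17 turn [-0.      0.      0.0001]
```

Request:
step_arm --increments '[[[0,0,0.001],[0,0,0],1],[[0,0,0.002],[0,0,0],1],[[0,0,0.003],[0,0,0],1],[[0,0,0.003],[0,0,0],1]]'

```text
time_s: 19.05
tcp_pos: [0.4532, -0.0886, 0.0392]
eef_rot: [180.0, -0.0, -99.0]
contact_force: [-0.3, 0.2, -2.8]
gripper_width: 0.0239
```

Request:
step_arm --increments '[[[0,0,0.0005],[0,0,0],1],[[0,0,0.001],[0,0,0],1],[[0,0,0.001],[0,0,0],1]]'

```text
time_s: 19.35
tcp_pos: [0.4534, -0.0885, 0.0384]
eef_rot: [180.0, -0.0, -99.0]
contact_force: [0.8, 0.2, -3.4]
gripper_width: 0.0237
```

Request:
step_arm --increments '[[[0,0,0.0005],[0,0,0],1],[[0,0,0.0005],[0,0,0],1]]'

```text
time_s: 19.55
tcp_pos: [0.4536, -0.0885, 0.038]
eef_rot: [-180.0, 0.0, -99.0]
contact_force: [-0.5, -0.6, -0.4]
gripper_width: 0.0236
```

Request:
step_arm --increments '[[[-0.004,0,0],[0,0,0],1],[[-0.008,0,0],[0,0,0],1],[[-0.012,0,0],[0,0,0],1],[[-0.016,0,0],[0,0,0],1],[[-0.02,0,0],[0,0,0],1],[[-0.024,0,0],[0,0,0],1],[[-0.027,0,0],[0,0,0],1],[[-0.03,0,0],[0,0,0],1]]'

```text
time_s: 20.35
tcp_pos: [0.4582, -0.0585, 0.038]
eef_rot: [-180.0, 0.0, -99.0]
contact_force: [0.0, -0.9, 0.1]
gripper_width: 0.0238
```

Request:
step_arm --increments '[[[-0.002,0,0],[0,0,0],1],[[-0.004,0,0],[0,0,0],1],[[-0.006,0,0],[0,0,0],1],[[-0.008,0,0],[0,0,0],1]]'

```text
time_s: 20.75
tcp_pos: [0.4593, -0.051, 0.038]
eef_rot: [180.0, -0.0, -99.0]
contact_force: [-0.8, -2.4, 1.1]
gripper_width: 0.024
```

```bash
python3 go.py 0.4801 0.0795 0.038 -99
```

```text
t 20.75 pos [ 0.4593 -0.051   0.038 ] rot [ 1.7999e+02 -2.0000e-02 -9.9000e+01] F [-0.79 -2.43  1.13] M [-0.81  0.18 -0.04] w 0.024 j [ 18.2  13.3 -39.2   0.  -37.4 -27.2]
shift [-1.321e-01 -1.000e-04 -1.000e-04] 0.132 turn [ 0.0001 -0.0003  0.    ]
```

Request:
step_arm --increments '[[[-0.002,0,0],[0,0,0],1],[[-0.004,0,0],[0,0,0],1],[[-0.006,0,0],[0,0,0],1],[[-0.008,0,0],[0,0,0],1],[[-0.01,0,0],[0,0,0],1]]'

```text
time_s: 21.25
tcp_pos: [0.4607, -0.0413, 0.038]
eef_rot: [180.0, -0.0, -99.0]
contact_force: [-0.4, -7.3, 4.9]
gripper_width: 0.024
```

Request:
step_arm --increments '[[[-0.002,0,0],[0,0,0],1],[[-0.004,0,0],[0,0,0],1],[[-0.006,0,0],[0,0,0],1],[[-0.008,0,0],[0,0,0],1],[[-0.01,0,0],[0,0,0],1]]'

```text
time_s: 21.75
tcp_pos: [0.4619, -0.0319, 0.038]
eef_rot: [179.9, -0.1, -99.0]
contact_force: [-0.6, -9.1, 7.5]
gripper_width: 0.0241
```

```bash
python3 go.py 0.4801 0.0795 0.038 -99
```

```text
t 21.75 pos [ 0.4619 -0.0319  0.038 ] rot [ 1.7994e+02 -8.0000e-02 -9.8990e+01] F [-0.58 -9.06  7.46] M [-2.81  0.55  0.03] w 0.0241 j [ 20.6  13.4 -39.1   0.1 -37.6 -29.6]
shift [-1.129e-01 -6.000e-04 -1.000e-04] 0.113 turn [ 0.0011 -0.0014  0.0002]
```

Request:
step_arm --increments '[[[-0.002,0,0],[0,0,0],1],[[-0.004,0,0],[0,0,0],1],[[-0.006,0,0],[0,0,0],1],[[-0.008,0,0],[0,0,0],1],[[-0.01,0,0],[0,0,0],1],[[-0.011,0,0],[0,0,0],1],[[-0.011,0,0],[0,0,0],1]]'

```text
time_s: 22.45
tcp_pos: [0.464, -0.0205, 0.0381]
eef_rot: [180.0, -0.0, -99.0]
contact_force: [-2.1, -5.5, 5.3]
gripper_width: 0.024
```

```bash
python3 go.py 0.4801 0.0795 0.038 -99; python3 - <<'E'
from m import *
a=cap('scene','s9.png')
cv2.imwrite('pics/s9c.png',cv2.resize(a['color'][130:280,310:470,::-1],None,fx=4,fy=4,interpolation=cv2.INTER_CUBIC))
E
```

```text
t 22.45 pos [ 0.464  -0.0205  0.0381] rot [ 1.7998e+02 -3.0000e-02 -9.8980e+01] F [-2.12 -5.51  5.26] M [-1.27  0.59  0.09] w 0.024 j [ 21.9  13.5 -38.9   0.  -37.6 -30.9]
shift [-0.1013 -0.0003  0.    ] 0.101 turn [ 0.0004 -0.0005  0.0003]
```

View pics/s9c.png

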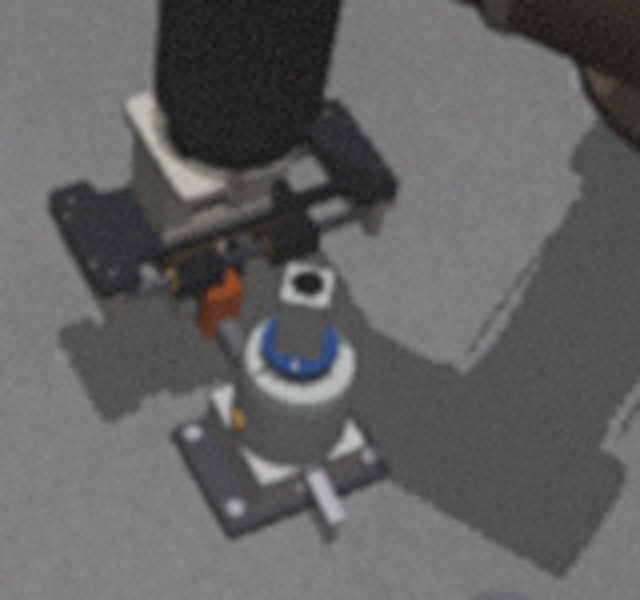

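```bash
cat > hd.py <<'E'
from m import *
import sys
def hole(c,z0=.17):
    u=proj(c,[.4802,.0795,z0])[0].astype(int);x,y=u-8
    g=cv2.GaussianBlur(c['color'],(0,0),.6).mean(2)
    w=g[y:y+16,x:x+16];W=np.clip(75-w,0,None);yy,xx=np.mgrid[y:y+16,x:x+16]
    d=np.hypot(xx-u[0],yy-u[1])<6;W=W*d
    return (xx*W).sum()/W.sum(),(yy*W).sum()/W.sum()
E
python3 - <<'E'
from hd import *
a=cap('scene')
for f in('s7.png','s8.png','s9.png'):
    c=dict(a,color=cv2.imread('pics/'+f)[:,:,::-1]);print(f,hole(c))
for z in(.168,.1725,.174,.176):print(z,proj(a,[.4802,.0795,z])[0])
E
```

```text
s7.png (np.float64(387.9810397553516), np.float64(203.57003058103973))
s8.png (np.float64(387.99290322580646), np.float64(203.56645161290325))
s9.png (np.float64(386.5655737704918), np.float64(200.39781420765027))
0.168 [387.11933327 203.66837114]
0.1725 [387.39386289 202.41943835]
0.174 [387.48587014 202.00086469]
0.176 [387.60893612 201.4409938 ]
```

Request:
step_arm --increments '[[[0,0,-0.0005],[0,0,0],1],[[0,0,-0.0005],[0,0,0],0.5],[[0,0,-0.0005],[0,0,0],0.5],[[0,0,-0.0005],[0,0,0],0.3],[[0,0,-0.0005],[0,0,0],0.3],[[0,0,-0.0005],[0,0,0],0.3],[[0,0,-0.0005],[0,0,0],0.3]]'

```text
time_s: 23.25
tcp_pos: [0.4642, -0.0202, 0.0384]
eef_rot: [-180.0, 0.0, -99.0]
contact_force: [1.0, 0.2, -0.8]
gripper_width: 0.0605
```

```bash
python3 go.py 0.4801 0.0795 0.038 -99; python3 - <<'E'
from hd import *
a=cap('scene','s10.png');print(hole(a))
E
```

```text
t 23.25 pos [ 0.4642 -0.0202  0.0384] rot [-180.    0.  -99.] F [ 0.99  0.23 -0.75] M [ 0.05  0.07 -0.01] w 0.0605 j [ 21.9  13.5 -38.9  -0.  -37.6 -30.9]
shift [-1.01e-01 -1.00e-04  4.00e-04] 0.101 turn [-0.      0.0001  0.0001]
(np.float64(386.67195037904895), np.float64(198.77808407994488))
```

```bash
python3 - <<'E'
import cv2
a=cv2.imread('pics/s10.png')
cv2.imwrite('pics/s10c.png',cv2.resize(a[150:270,320:450],None,fx=5,fy=5,interpolation=cv2.INTER_CUBIC))
E
```

```text
(no output)
```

View pics/s10c.png

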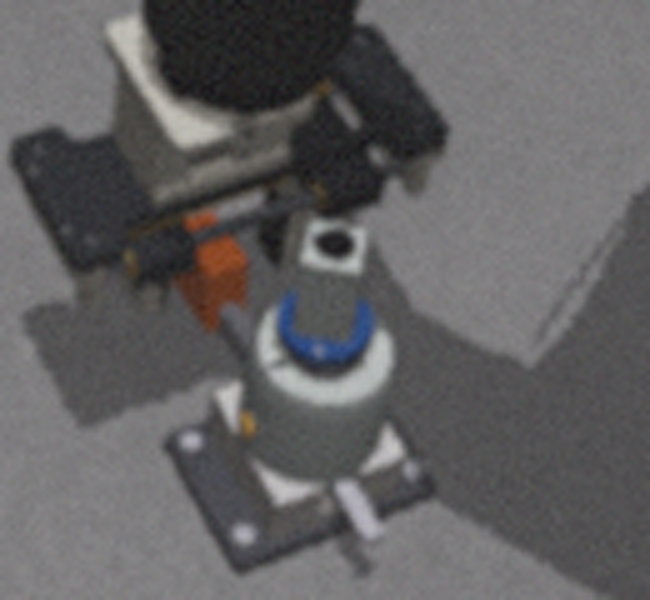

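Request:
step_arm --increments '[[[0,0,0],[0,0,0],0],[[0,0,0],[0,0,0],0],[[0,0,0],[0,0,0],0],[[0,0,-0.02],[0,0,0],0],[[0.01,0,-0.06],[0,0,0],0],[[0.03,0,-0.1],[0,0,0],0],[[0.06,0,-0.14],[0,0,0],0],[[0.1,0,-0.16],[0,0,0],0]]'

```text
time_s: 24.1
tcp_pos: [0.45, -0.1195, 0.2023]
eef_rot: [-179.7, 0.1, -98.9]
contact_force: [1.2, -0.4, -0.7]
gripper_width: 0.0874
```

```bash
python3 go.py 0.46 -0.35 0.22 -99; python3 - <<'E'
from hd import *
a=cap('scene','s11.png');print(hole(a))
cv2.imwrite('pics/s11c.png',cv2.resize(a['color'][170:270,320:440,::-1],None,fx=6,fy=6,interpolation=cv2.INTER_CUBIC))
E
```

```text
t 24.1 pos [ 0.45   -0.1195  0.2023] rot [-1.7969e+02  5.0000e-02 -9.8850e+01] F [ 1.17 -0.35 -0.73] M [ 0.05 -0.15  0.02] w 0.0874 j [  9.5   1.3 -27.    0.1 -61.4 -18.4]
shift [ 0.2262 -0.0455 -0.0177] 0.231 turn [-0.0054  0.0009  0.0025]
(np.float64(386.6784702549575), np.float64(198.7669971671388))
```

View pics/s11c.png

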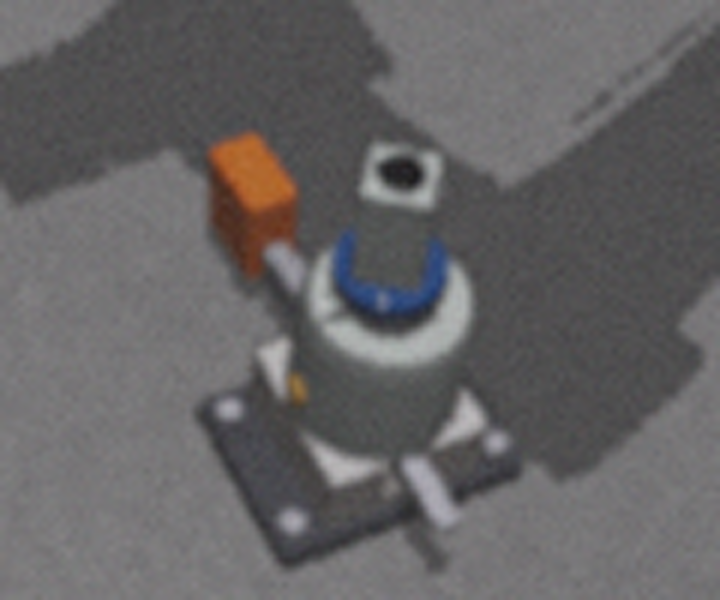

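Request:
step_arm --increments '[[[0.05,0,0],[0,0,0],0],[[0.1,0,0],[0,0,0],0],[[0.15,-0.02,0],[0,0,0],0],[[0.2,-0.04,0],[0,0,0],0],[[0.25,-0.05,0],[0,0,0],0],[[0.3,-0.06,0],[0,0,0],0],[[0.3,-0.06,0],[0,0,0],0],[[0.3,-0.06,0],[0,0,0],0]]'

```text
time_s: 24.95
tcp_pos: [0.4601, -0.4264, 0.197]
eef_rot: [179.9, 0.0, -99.2]
contact_force: [0.6, 1.3, -0.3]
gripper_width: 0.0877
```

```bash
python3 - <<'E'
from hd import *
a=cap('scene','s12.png');b=cap('top','t12.png');print(hole(a))
cv2.imwrite('pics/s12c.png',cv2.resize(a['color'][170:270,320:440,::-1],None,fx=6,fy=6,interpolation=cv2.INTER_CUBIC))
cv2.imwrite('pics/t12c.png',cv2.resize(b['color'][190:270,210:320,::-1],None,fx=7,fy=7,interpolation=cv2.INTER_CUBIC))
E
```

```text
(np.float64(386.589552238806), np.float64(198.74925373134326))
```

View pics/t12c.png

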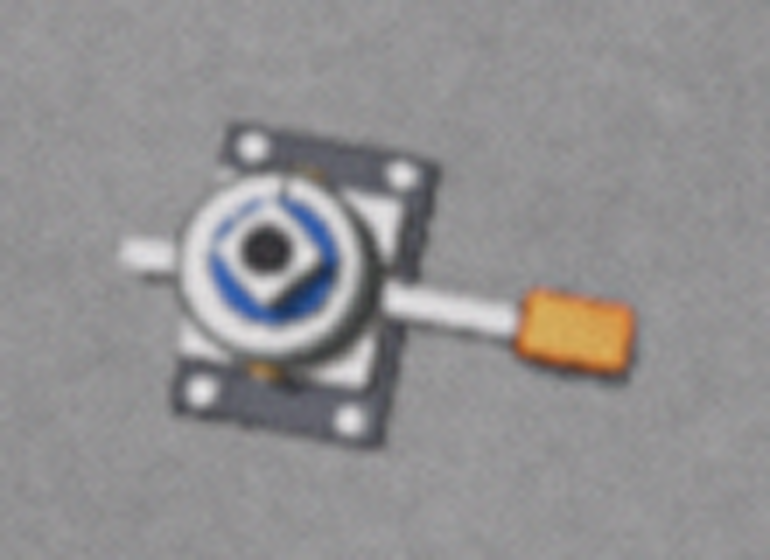

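View pics/s12c.png

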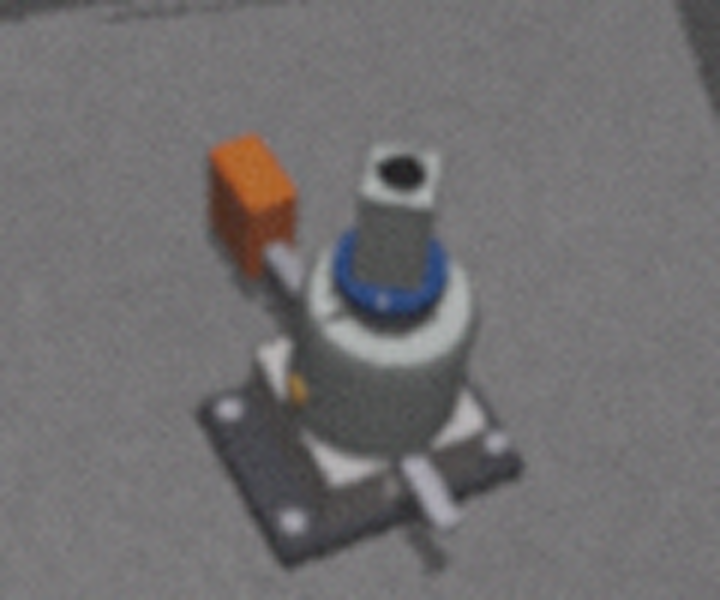

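```bash
python3 - <<'E'
from hd import *
a=cap('scene');b=cap('top')
def tri(p,q):
    o1,d1=ray(a,p);o2,d2=ray(b,q)
    t=np.linalg.lstsq(np.array([d1,-d2]).T,o2-o1,rcond=None)[0]
    x,y=o1+t[0]*d1,o2+t[1]*d2;return (x+y)/2,np.linalg.norm(x-y)
hs,ht=hole(a),hole(b,.175);print(hs,ht,tri(hs,ht))
for c,n,roi in((a,'s',(370,195,35,35)),(b,'t',(232,208,35,35))):
    hsv=cv2.cvtColor(c['color'],cv2.COLOR_RGB2HSV)
    m=((hsv[...,0]>100)&(hsv[...,0]<125)&(hsv[...,1]>110)&(hsv[...,2]>60)).astype(np.uint8)
    q=blob(m,roi);h=cv2.convexHull(q);(u,v),rad=cv2.minEnclosingCircle(q);e=cv2.fitEllipse(h);print(n,(u,v),rad,e)
    globals()[n]=e[0];globals()[n+'r']=(u,v)
print(tri(s,t))
# expected projections: rim 34mm circle centre and collar top circle for lifts
for lift in(0,.0045,.006,.008,.01,.012):
    print(lift,'head',proj(a,[.4802,.0795,.168+lift])[0],proj(b,[.4802,.0795,.168+lift])[0],'collartop',proj(a,[.4802,.0795,.118+lift])[0],proj(b,[.4802,.0795,.118+lift])[0])
# baseline: seated image
s7=dict(a,color=cv2.imread('pics/s8.png')[:,:,::-1])
hsv=cv2.cvtColor(np.ascontiguousarray(s7['color']),cv2.COLOR_RGB2HSV)
m=((hsv[...,0]>100)&(hsv[...,0]<125)&(hsv[...,1]>110)&(hsv[...,2]>60)).astype(np.uint8)
q=blob(m,(370,195,35,35));print('seated blue',cv2.minEnclosingCircle(q),cv2.boundingRect(q))
hsv=cv2.cvtColor(a['color'],cv2.COLOR_RGB2HSV)
m=((hsv[...,0]>100)&(hsv[...,0]<125)&(hsv[...,1]>110)&(hsv[...,2]>60)).astype(np.uint8)
q=blob(m,(370,195,35,35));print('now blue',cv2.minEnclosingCircle(q),cv2.boundingRect(q))
E
```

```text
(np.float64(386.66858789625354), np.float64(198.75144092219023)) (np.float64(247.10439560439556), np.float64(225.4304029304029)) (array([0.47861904, 0.07240113, 0.17663025]), np.float64(0.002085938858657621))
s (388.5, 216.0) 6.103377819061279 ((388.8273620605469, 216.17762756347656), (8.253259658813477, 12.079931259155273), 36.13202667236328)
t (248.86363220214844, 227.13636779785156) 8.412266731262207 ((248.92161560058594, 227.10470581054688), (15.926722526550293, 16.68758201599121), 50.086669921875)
(array([0.4755697 , 0.0795274 , 0.11914503]), np.float64(0.012916542543699071))
0 head [387.11933327 203.66837114] [244.19653746 225.27425455] collartop [384.21232739 216.89337391] [247.05686442 227.03138817]
0.0045 head [387.39386289 202.41943835] [243.92708382 225.1087259 ] collartop [384.46365497 215.74999541] [246.80906107 226.87915956]
0.006 head [387.48587014 202.00086469] [243.83680347 225.05326559] collartop [384.54786644 215.36688751] [246.72605214 226.82816617]
0.008 head [387.60893612 201.4409938 ] [243.71606752 224.97909602] collartop [384.66048956 214.85452491] [246.61505431 226.75997884]
0.01 head [387.73244965 200.87908686] [243.5949157  224.90467099] collartop [384.77350444 214.34038006] [246.50368993 226.69156635]
0.012 head [387.85641317 200.31513274] [243.47334587 224.82998916] collartop [384.88691313 213.82444364] [246.39195719 226.62292758]
seated blue ((388.0, 220.5), 6.726912021636963) (383, 216, 11, 10)
now blue ((388.5, 216.0), 6.103377819061279) (384, 211, 10, 11)
```

```bash
python3 - <<'E'
from hd import *
a=cap('scene');b=cap('top')
f=lambda im,x,y,w,h,k:cv2.resize(im[y:y+h,x:x+w],None,fx=k,fy=k,interpolation=cv2.INTER_CUBIC)
s8=cv2.imread('pics/s8.png');s12=cv2.imread('pics/s12.png');
cv2.imwrite('pics/cmp.png',np.hstack([f(s8,365,190,40,55,10),f(s12,365,190,40,55,10)]))
for c,n in((a,'scene'),(b,'top')):
  for nm,z in(('head',.174),('collar',.124)):
    p0=proj(c,[.4802,.0795,z])[0];print(n,nm,[((proj(c,np.array([.4802,.0795,z])+d)[0]-p0)).round(3) for d in np.eye(3)*.001])
print(b['color'].shape, proj(b,[.4802,.0795,.11]))
cv2.imwrite('pics/t12d.png',f(b['color'][:,:,::-1].copy(),228,206,42,42,14))
E
```

```text
scene head [array([-0.373,  0.202]), array([0.291, 0.321]), array([ 0.061, -0.28 ])]
scene collar [array([-0.358,  0.198]), array([0.277, 0.314]), array([ 0.056, -0.256])]
top head [array([ 0.022, -0.437]), array([-0.439, -0.014]), array([-0.06 , -0.037])]
top collar [array([ 0.02 , -0.419]), array([-0.421, -0.013]), array([-0.055, -0.034])]
(400, 640, 3) [[247.49292416 227.29926497]]
```

View pics/cmp.png

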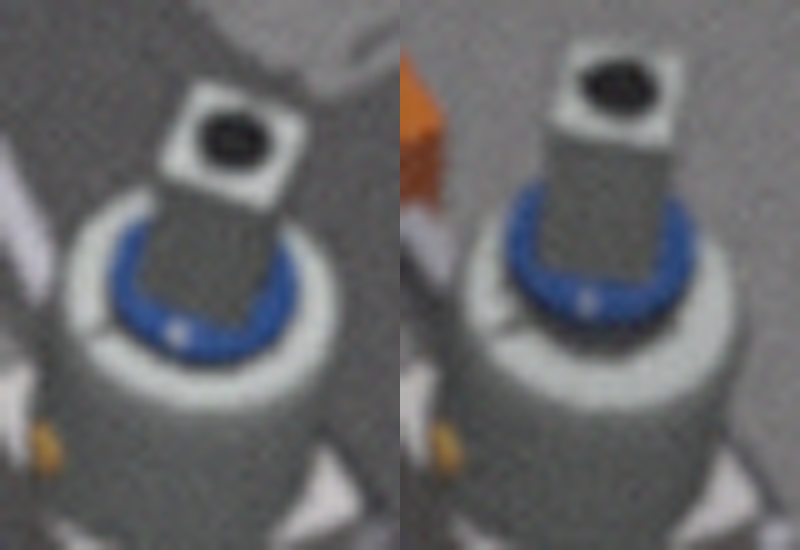

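View pics/t12d.png

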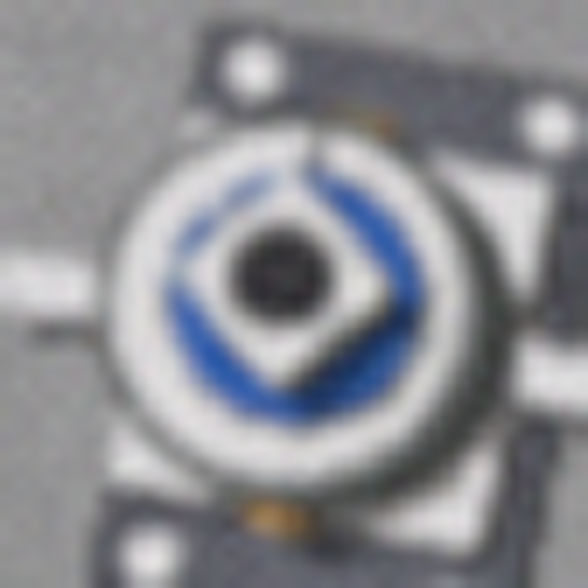

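```bash
python3 - <<'E'
from hd import *
a=cap('scene');b=cap('top')
def tri(p,q):
    o1,d1=ray(a,p);o2,d2=ray(b,q)
    t=np.linalg.lstsq(np.array([d1,-d2]).T,o2-o1,rcond=None)[0]
    x,y=o1+t[0]*d1,o2+t[1]*d2;return (x+y)/2*1000,np.linalg.norm(x-y)
f=lambda p,o,k:((p[0]+.5)/k-.5+o[0],(p[1]+.5)/k-.5+o[1])
cs=np.array([-.87,.1]);ct=np.array([-.9,-.3])
print('head',tri(np.array([386.67,198.55])+cs,np.array([247.3,225.4])+ct))
# collar top: scene now = ref proj(seated collar .118)+diff
p0=proj(a,[.4802,.0795,.118])[0]
print('collar',tri(p0+[-.25,-4.0],np.array([248.8,226.7])+ct))
S=lambda p:np.array(f(p,(320,170),6))+cs;T=lambda p:np.array(f(p,(210,190),7))+ct
cv2.imwrite('pics/s12e.png',cv2.resize(cv2.imread('pics/s12.png')[188:262,350:402],None,fx=8,fy=8,interpolation=cv2.INTER_CUBIC))
cv2.imwrite('pics/s12f.png',cv2.resize(cv2.imread('pics/s12.png')[185:225,350:385],None,fx=14,fy=14,interpolation=cv2.INTER_CUBIC))
# handle top corners scene crop: (208,148),(255,133),(297,183),(250,200); top crop: order
print('handle top centre',tri(S((253,166)),T((578,330))))
print('tip top end',tri(S((447,522)),T((122,252))))
print('blade at handle',tri(S((277,248)),T((515,316))))
E
```

```text
head (array([480.06617296,  72.93310029, 178.31636005]), np.float64(0.0003926426687219713))
collar (array([480.61368019,  76.18943087, 129.97986835]), np.float64(0.0006361988435720965))
handle top centre (array([464.35185881, -24.24168477,  62.99173176]), np.float64(6.512758513103723e-05))
tip top end (array([489.59490175, 142.50536057,  41.37433348]), np.float64(0.001978446554887461))
blade at handle (array([469.29689053,   0.84641653,  38.43614142]), np.float64(0.0026109803895049666))
```

View pics/s12e.png

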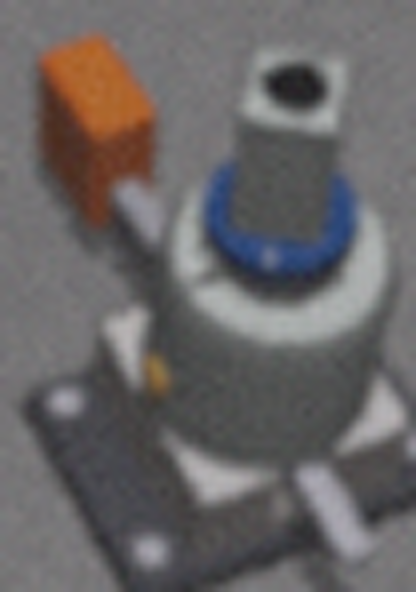

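The two-view check shows the wedge tipped about 0.1 rad when released: handle about 7 mm low, tip up. That raises the collar to an estimated 11–12 mm with a lean of about 0.07 rad, too close to the 12 mm limit. I'll re-grip the wedge only, level it and drive it further in, so the post rests on the level part of the blade at 8 mm.

```bash
python3 go.py 0.464 -0.022 0.16 -99
```

```text
t 25.35 pos [ 0.4613 -0.4239  0.199 ] rot [-1.7995e+02 -1.0000e-02 -9.8920e+01] F [ 0.83 -0.73 -0.09] M [0.08 0.1  0.01] w 0.0877 j [-24.8  17.1  -8.1  -0.  -64.8  15.8]
shift [-0.3974  0.0597  0.0389] 0.404 turn [-0.0008 -0.0002  0.0015]
```

Request:
step_arm --increments '[[[-0.05,0.008,0],[0,0,0],0],[[-0.1,0.015,0],[0,0,0],0],[[-0.15,0.022,0],[0,0,0],0],[[-0.2,0.03,0],[0,0,0],0],[[-0.25,0.038,0],[0,0,0],0],[[-0.3,0.045,0],[0,0,0],0],[[-0.35,0.053,0],[0,0,0],0],[[-0.38,0.058,0],[0,0,0],0],[[-0.397,0.06,0],[0,0,0],0],[[-0.397,0.06,0],[0,0,0],0]]'

```text
time_s: 26.35
tcp_pos: [0.4638, -0.0209, 0.199]
eef_rot: [-179.9, 0.0, -98.8]
contact_force: [0.3, -0.2, 0.0]
gripper_width: 0.0876
```

Request:
step_arm --increments '[[[0,0,0.03],[0,0,0],0],[[0,0,0.07],[0,0,0],0],[[0,0,0.1],[0,0,0],0],[[0,0,0.1],[0,0,0],0],[[0,0,0.1],[0,0,0],0]]'

```text
time_s: 26.85
tcp_pos: [0.464, -0.0236, 0.0991]
eef_rot: [180.0, -0.0, -99.0]
contact_force: [0.6, -0.0, 1.0]
gripper_width: 0.0875
```

```bash
python3 go.py 0.464 -0.022 0.036 -99;  python3 - <<'E'
from hd import *
a=cap('scene','s13.png');print(hole(a))
cv2.imwrite('pics/s13c.png',cv2.resize(a['color'][150:260,320:440,::-1],None,fx=5,fy=5,interpolation=cv2.INTER_CUBIC))
E
```

```text
t 26.85 pos [ 0.464  -0.0236  0.0991] rot [ 1.7998e+02 -5.0000e-02 -9.8980e+01] F [ 0.63 -0.05  1.02] M [ 0.1  -0.02  0.05] w 0.0875 j [ 21.5   8.1 -35.1   0.  -46.8 -30.5]
shift [-0.0017  0.0002  0.0631] 0.063 turn [ 0.0003 -0.0008  0.0004]
(np.float64(386.5490605427975), np.float64(198.7731384829506))
```

View pics/s13c.png

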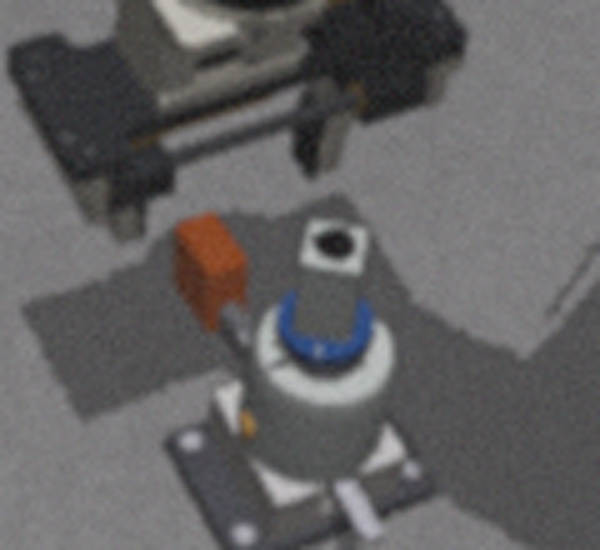

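Request:
step_arm --increments '[[[-0.0015,0,0.03],[0,-0.1,0],0],[[-0.0015,0,0.05],[0,-0.1,0],0],[[-0.0015,0,0.064],[0,-0.1,0],0],[[-0.0015,0,0.064],[0,-0.1,0],0],[[-0.0015,0,0.064],[0,-0.1,0],0]]'

```text
time_s: 27.4
tcp_pos: [0.4652, -0.0216, 0.0359]
eef_rot: [-179.9, 5.8, -99.0]
contact_force: [-0.1, 0.6, 0.6]
gripper_width: 0.0876
```

Request:
step_arm --increments '[[[0,0,0],[0,0,0],1],[[0,0,0],[0,0,0],1],[[0,0,0],[0,0,0],1],[[0,0,0],[0,0,0],1],[[0,0,0],[0,0,0],1],[[0,0,0],[0,0,0],1],[[0,0,0],[0,0,0],1],[[0,0,0],[0,0,0],1],[[0,0,0],[0,0,0],1],[[0,0,0],[0,0,0],1]]'

```text
time_s: 28.4
tcp_pos: [0.464, -0.0219, 0.0344]
eef_rot: [180.0, 5.7, -99.0]
contact_force: [0.5, -0.6, 0.6]
gripper_width: 0.0238
```

```bash
python3 go.py 0.464 -0.022 0.042 -99
```

```text
t 28.4 pos [ 0.464  -0.0219  0.0344] rot [180.     5.72 -99.  ] F [ 0.53 -0.58  0.56] M [-0.59  0.08 -0.11] w 0.0238 j [ 16.9  13.8 -36.   -8.4 -37.9 -19.4]
shift [-0.0006 -0.     -0.0076] 0.008 turn [0.     0.0999 0.    ]
```

Request:
step_arm --increments '[[[0,0,-0.002],[0,0.025,0],1],[[0,0,-0.004],[0,0.05,0],1],[[0,0,-0.006],[0,0.075,0],1],[[0,0,-0.007],[0,0.1,0],1],[[0,0,-0.007],[0,0.1,0],1]]'

```text
time_s: 28.9
tcp_pos: [0.4637, -0.0222, 0.0413]
eef_rot: [180.0, -0.0, -98.9]
contact_force: [0.1, -0.5, 0.0]
gripper_width: 0.0236
```

```bash
python3 go.py 0.464 -0.022 0.042 -99;  python3 - <<'E'
from hd import *
a=cap('scene','s14.png');print(hole(a))
cv2.imwrite('pics/s14c.png',cv2.resize(a['color'][150:260,320:440,::-1],None,fx=5,fy=5,interpolation=cv2.INTER_CUBIC))
E
```

```text
t 28.9 pos [ 0.4637 -0.0222  0.0413] rot [ 1.7999e+02 -4.0000e-02 -9.8930e+01] F [ 0.11 -0.47  0.04] M [-0.13 -0.03 -0.02] w 0.0236 j [ 21.7  13.2 -38.8   0.  -38.  -30.7]
shift [-0.0002 -0.0002 -0.0007] 0.001 turn [ 0.0002 -0.0007  0.0013]
(np.float64(386.3404255319149), np.float64(199.43617021276594))
```

View pics/s14c.png

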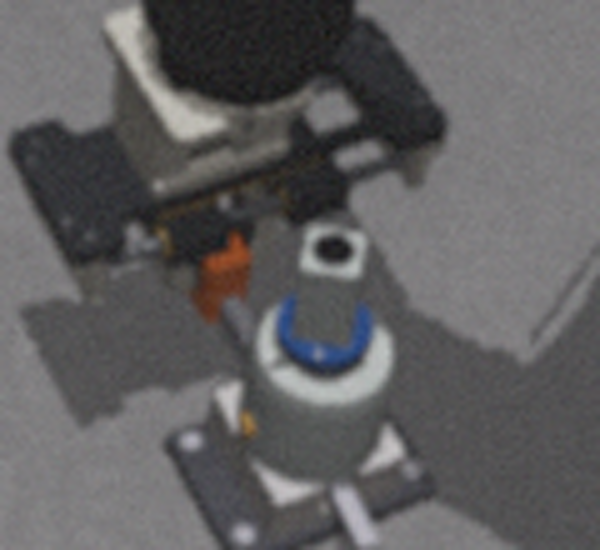

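Request:
step_arm --increments '[[[0,0,0.0005],[0,0,0],1],[[0,0,0.001],[0,0,0],1],[[0,0,0.001],[0,0,0],1]]'

```text
time_s: 29.25
tcp_pos: [0.4639, -0.0226, 0.0405]
eef_rot: [-180.0, 0.0, -99.0]
contact_force: [-1.3, -0.9, 4.3]
gripper_width: 0.0237
```

Request:
step_arm --increments '[[[0,0,0.0005],[0,0,0],1],[[0,0,0.001],[0,0,0],1],[[0,0,0.001],[0,0,0],1]]'

```text
time_s: 29.55
tcp_pos: [0.4638, -0.0229, 0.0396]
eef_rot: [180.0, -0.0, -99.0]
contact_force: [-2.0, -2.6, 5.5]
gripper_width: 0.0239
```

Request:
step_arm --increments '[[[-0.002,0,-0.0005],[0,0,0],1],[[-0.004,0,-0.0005],[0,0,0],1],[[-0.006,0,-0.0005],[0,0,0],1],[[-0.008,0,-0.0005],[0,0,0],1],[[-0.01,0,-0.0005],[0,0,0],1]]'

```text
time_s: 30.05
tcp_pos: [0.4654, -0.0132, 0.0402]
eef_rot: [180.0, -0.0, -99.0]
contact_force: [-0.5, -7.1, 8.2]
gripper_width: 0.0238
```

```bash
python3 go.py 0.4801 0.0795 0.04 -99;  python3 - <<'E'
from hd import *
a=cap('scene','s15.png');print(hole(a))
cv2.imwrite('pics/s15c.png',cv2.resize(a['color'][150:260,320:440,::-1],None,fx=5,fy=5,interpolation=cv2.INTER_CUBIC))
E
```

```text
t 30.05 pos [ 0.4654 -0.0132  0.0402] rot [ 1.8e+02 -5.0e-02 -9.9e+01] F [-0.53 -7.07  8.19] M [-1.96  0.51  0.03] w 0.0238 j [ 22.7  13.4 -38.7   0.1 -37.9 -31.8]
shift [-0.0939 -0.      0.0001] 0.094 turn [ 0.0001 -0.0008 -0.    ]
(np.float64(386.4500601684717), np.float64(199.0072202166065))
```

View pics/s15c.png

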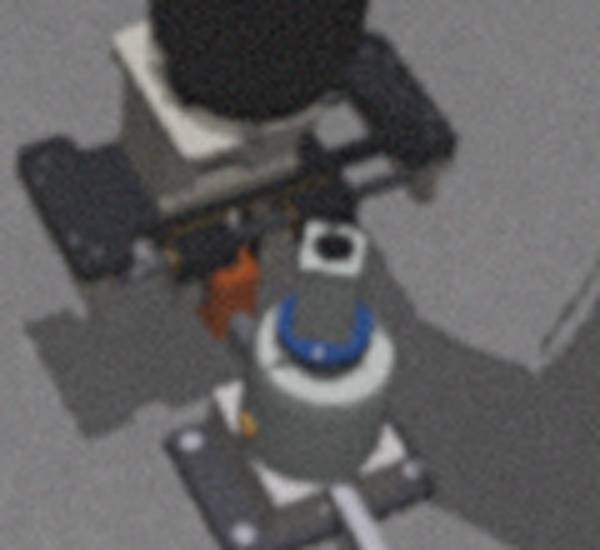

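Request:
step_arm --increments '[[[0,0,-0.001],[0,0.02,0],1],[[0,0,-0.002],[0,0.04,0],1],[[0,0,-0.002],[0,0.04,0],1]]'

```text
time_s: 30.4
tcp_pos: [0.4659, -0.0124, 0.0423]
eef_rot: [-180.0, -2.3, -99.0]
contact_force: [-0.4, -3.7, 7.3]
gripper_width: 0.0235
```

```bash
python3 go.py 0.4801 0.0795 0.04 -99;  python3 - <<'E'
from hd import *
a=cap('scene','s16.png');print(hole(a))
E
```

```text
t 30.4 pos [ 0.4659 -0.0124  0.0423] rot [-179.96   -2.32  -98.95] F [-0.4  -3.65  7.27] M [-0.79  0.32 -0.  ] w 0.0235 j [ 24.5  13.4 -39.6   3.2 -38.3 -36. ]
shift [-0.093   0.0002 -0.0015] 0.093 turn [-0.0008 -0.0405  0.0008]
(np.float64(386.35938359933954), np.float64(199.17611447440837))
```

Request:
step_arm --increments '[[[-0.002,0,0],[0,0,0],1],[[-0.004,0,0],[0,0,0],1],[[-0.006,0,0],[0,0,0],1],[[-0.008,0,0],[0,0,0],1],[[-0.01,0,0],[0,0,0],1],[[-0.01,0,0],[0,0,0],1]]'

```text
time_s: 31.05
tcp_pos: [0.4678, -0.0027, 0.0422]
eef_rot: [-179.9, -2.3, -99.0]
contact_force: [-1.8, -4.4, 11.1]
gripper_width: 0.0241
```

```bash
python3 go.py 0.4801 0.0795 0.04 -99;  python3 - <<'E'
from hd import *
a=cap('scene','s17.png');print(hole(a))
cv2.imwrite('pics/s17c.png',cv2.resize(a['color'][150:260,320:440,::-1],None,fx=5,fy=5,interpolation=cv2.INTER_CUBIC))
E
```

```text
t 31.05 pos [ 0.4678 -0.0027  0.0422] rot [-179.92   -2.28  -98.97] F [-1.8  -4.41 11.1 ] M [-0.93  0.55  0.06] w 0.0241 j [ 25.5  13.6 -39.3   3.1 -38.3 -37. ]
shift [-0.0832  0.0007 -0.0011] 0.083 turn [-0.0014 -0.0399  0.0005]
(np.float64(386.44695378151255), np.float64(199.1376050420168))
```

View pics/s17c.png

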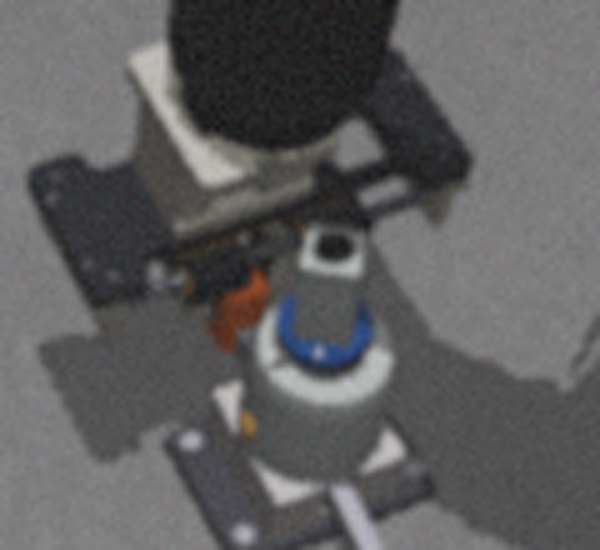

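Request:
step_arm --increments '[[[0.0005,0,-0.0005],[0,-0.01,0],1],[[0.001,0,-0.001],[0,-0.02,0],1],[[0.0015,0,-0.001],[0,-0.03,0],1],[[0.002,0,-0.001],[0,-0.03,0],1],[[0.002,0,-0.001],[0,-0.03,0],1]]'

```text
time_s: 31.6
tcp_pos: [0.4661, -0.005, 0.0421]
eef_rot: [179.9, -0.6, -99.0]
contact_force: [0.6, 0.3, -6.7]
gripper_width: 0.0238
```

```bash
python3 go.py 0.4801 0.0795 0.04 -99;  python3 - <<'E'
from hd import *
a=cap('scene','s18.png');print(hole(a))
E
```

```text
t 31.6 pos [ 0.4661 -0.005   0.0421] rot [179.94  -0.61 -99.03] F [ 0.59  0.32 -6.72] M [-0.23  0.18  0.04] w 0.0238 j [ 24.1  13.3 -38.7   0.8 -38.3 -33.7]
shift [-0.0857 -0.0005  0.0012] 0.086 turn [ 0.0011 -0.0106 -0.0006]
(np.float64(386.3852216748768), np.float64(200.86108374384233))
```

Request:
step_arm --increments '[[[0,0,0.0005],[0,0,0],1],[[0,0,0.0005],[0,0,0],0.5],[[0,0,0.0005],[0,0,0],0.5],[[0,0,0.0005],[0,0,0],0.3],[[0,0,0.0005],[0,0,0],0.3],[[0,0,0.0005],[0,0,0],0.3],[[0,0,0.0005],[0,0,0],0.3]]'

```text
time_s: 32.35
tcp_pos: [0.4668, -0.0046, 0.0422]
eef_rot: [-180.0, -0.6, -99.0]
contact_force: [0.6, 0.0, 0.4]
gripper_width: 0.0609
```

```bash
python3 - <<'E'
from hd import *
a=cap('scene','s19.png');print(hole(a))
cv2.imwrite('pics/s19c.png',cv2.resize(a['color'][150:260,320:440,::-1],None,fx=5,fy=5,interpolation=cv2.INTER_CUBIC))
E
```

```text
(np.float64(386.16963350785346), np.float64(200.20314136125657))
```

View pics/s19c.png

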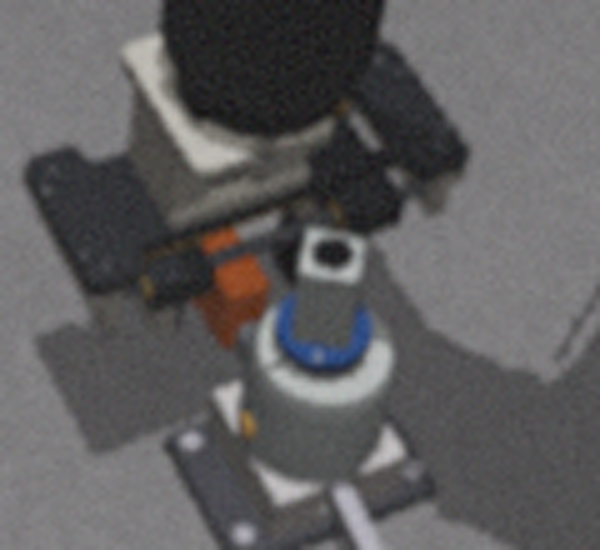

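Request:
step_arm --increments '[[[0,0,0],[0,0,0],0],[[0,0,0],[0,0,0],0],[[0,0,0],[0,0,0],0],[[0,0,-0.02],[0,0,0],0],[[0.01,0,-0.06],[0,0,0],0],[[0.03,0,-0.1],[0,0,0],0],[[0.06,0,-0.14],[0,0,0],0],[[0.1,0,-0.16],[0,0,0],0],[[0.15,0,-0.16],[0,0,0],0],[[0.2,-0.01,-0.16],[0,0,0],0]]'

```text
time_s: 33.4
tcp_pos: [0.4449, -0.2024, 0.2055]
eef_rot: [-179.8, -0.5, -98.9]
contact_force: [2.2, 0.5, -0.6]
gripper_width: 0.0877
```

Request:
step_arm --increments '[[[0.05,-0.01,0],[0,0,0],0],[[0.1,-0.02,0],[0,0,0],0],[[0.15,-0.03,0],[0,0,0],0],[[0.2,-0.04,0],[0,0,0],0],[[0.2,-0.04,0],[0,0,0],0],[[0.2,-0.04,0],[0,0,0],0]]'

```text
time_s: 34.0
tcp_pos: [0.453, -0.4062, 0.2049]
eef_rot: [179.9, -0.5, -99.2]
contact_force: [-0.2, 0.0, -0.6]
gripper_width: 0.0875
```

```bash
python3 - <<'E'
from hd import *
a=cap('scene','s20.png');b=cap('top','t20.png');print(hole(a),hole(b,.175))
f=lambda im,x,y,w,h,k:cv2.resize(im[y:y+h,x:x+w],None,fx=k,fy=k,interpolation=cv2.INTER_CUBIC)
cv2.imwrite('pics/s20c.png',f(a['color'][:,:,::-1].copy(),350,188,52,74,8))
cv2.imwrite('pics/t20c.png',f(b['color'][:,:,::-1].copy(),210,190,110,80,7))
cv2.imwrite('pics/cmp2.png',np.hstack([f(cv2.imread('pics/s8.png'),365,190,40,55,10),f(a['color'][:,:,::-1].copy(),365,190,40,55,10)]))
E
```

```text
(np.float64(386.1639977912755), np.float64(200.14522363335175)) (np.float64(246.62935323383087), np.float64(224.21517412935324))
```

View pics/cmp2.png

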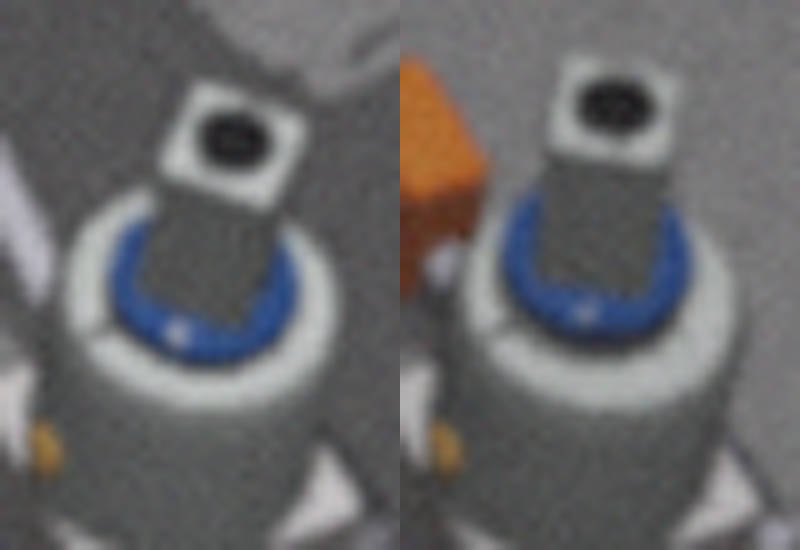

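View pics/t20c.png

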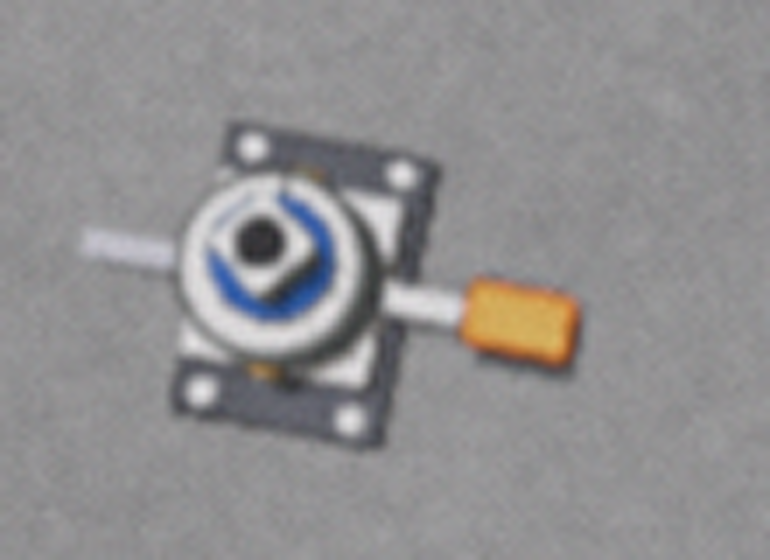

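View pics/s20c.png

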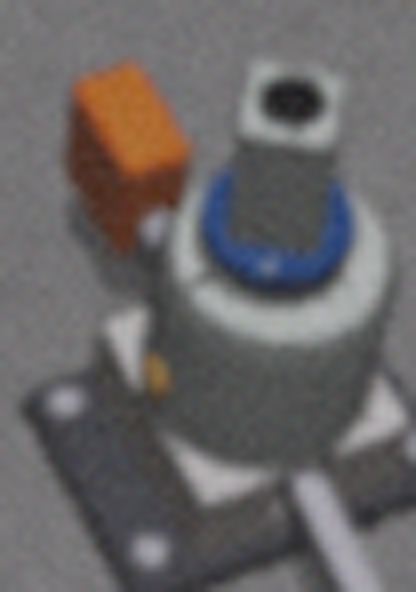

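```bash
python3 - <<'E'
from hd import *
a=cap('scene');b=cap('top')
def tri(p,q):
    o1,d1=ray(a,p);o2,d2=ray(b,q)
    t=np.linalg.lstsq(np.array([d1,-d2]).T,o2-o1,rcond=None)[0]
    x,y=o1+t[0]*d1,o2+t[1]*d2;return (x+y)/2*1000,np.linalg.norm(x-y)*1000
f=lambda p,o,k:((p[0]+.5)/k-.5+o[0],(p[1]+.5)/k-.5+o[1])
cs=np.array([-.87,.1]);ct=np.array([-.9,-.3])
h0=np.array([387.12,203.67])
print('head',tri(h0+[-1.84,-3.4],np.array([246.75,224.3])+ct))
p0=proj(a,[.4802,.0795,.118])[0]
print('collar',tri(p0+[-.4,-2.8],np.array([248.57,225.8])+ct))
S=lambda p:np.array(f(p,(350,188),8))+cs;T=lambda p:np.array(f(p,(210,190),7))+ct
print('handle top',tri(S((130,120)),T((523,320))))
# bystanders top
b0=cv2.imread('pics/t0.png');d=cv2.absdiff(b0[:,:,::-1],b['color']).max(2)
for n,(x,y,w,h) in dict(bottle=(330,138,35,35),tip=(212,130,40,45),dish=(152,155,40,40)).items():print(n,d[y:y+h,x:x+w].mean(),d[y:y+h,x:x+w].max())
E
```

```text
head (array([482.61368558,  74.65021631, 176.35859876]), np.float64(0.16981193294932606))
collar (array([482.45677451,  77.44011188, 128.41989269]), np.float64(1.757168436008208))
handle top (array([466.93998096,  -4.47436245,  65.46662639]), np.float64(0.6557685471456397))
bottle 20.99265306122449 102
tip 22.474444444444444 36
dish 23.946875 35
```

```bash
python3 - <<'E'
from hd import *
from scipy.optimize import least_squares
ims=[r.capture('top') for _ in range(4)];b=ims[0]
print(r.get_state()['time_s'])
im=np.mean([i['color'].astype(float) for i in ims],0)
sat=im[...,2]-im[...,0]; g=im.mean(2)
from scipy.ndimage import map_coordinates
def edges(ch,c,r0,r1,thr,sign):
    out=[]
    for th in np.radians(np.arange(0,360,5)):
        rr=np.arange(r0,r1,.1);v=map_coordinates(ch,[c[1]+rr*np.sin(th),c[0]+rr*np.cos(th)],order=1)
        k=np.where((v[:-1]-thr)*sign>0)[0];k=[i for i in k if (v[i+1]-thr)*sign<=0]
        if k: out.append((np.degrees(th),rr[k[-1]]))
    return np.array(out)
def fit(e,c,rad=None):
    t=np.radians(e[:,0]);P=np.c_[c[0]+e[:,1]*np.cos(t),c[1]+e[:,1]*np.sin(t)]
    s=least_squares(lambda p:np.hypot(P[:,0]-p[0],P[:,1]-p[1])-(p[2] if rad is None else rad),[*c,10],loss='soft_l1',f_scale=.2);return s.x,np.abs(s.fun).mean()
c=(248.6,225.9);e=edges(sat,c,5,11.5,25,1);print('collar n',len(e),fit(e,c))
print(e[:,1].round(1))
c=(248.4,227.6);
f=lambda p:proj(b,p)[0]
# rim: collar/rim boundary not usable; outer rim edge bright->dark, left/top/bottom sides
for thr in(130,150):
    e=edges(g,c,11,18,thr,1);print('rim',thr,len(e),fit(e,c)); 
print('px per m at .11,.127',[np.linalg.norm(f([.48,.08,z])-f([.48,.081,z])) for z in(.11,.127)])
E
python3 - <<'E'
import cv2,numpy as np
t=cv2.imread('pics/t20.png');t0=cv2.imread('pics/t0.png')
f=lambda im:cv2.resize(im[125:195,145:365],None,fx=3.5,fy=3.5)
cv2.imwrite('pics/by.png',np.vstack([f(t0),f(t)]))
E
```

```text
34.4
collar n 54 (array([248.32133464, 226.28540157,   9.28707109]), np.float64(0.05527754931074176))
[9.  9.  9.  9.1 9.2 9.1 9.3 9.3 9.3 9.3 9.3 9.4 9.4 9.5 9.5 9.7 9.7 9.7
 9.7 9.7 9.8 9.7 9.6 9.7 9.7 9.7 9.8 9.8 9.8 9.8 9.7 9.7 9.7 9.7 9.6 9.6
 9.5 8.5 8.8 8.9 8.9 8.8 8.9 8.9 8.8 8.8 8.8 8.8 8.9 8.9 8.8 9.  9.  9. ]
rim 130 55 (array([247.75446892, 227.09685205,  13.24363908]), np.float64(0.7157648571730847))
rim 150 69 (array([247.84465372, 227.10630153,  12.81278133]), np.float64(0.9122017838795604))
px per m at .11,.127 [np.float64(0.41597257563268986), np.float64(0.4218100466568685)]
```

View pics/by.png

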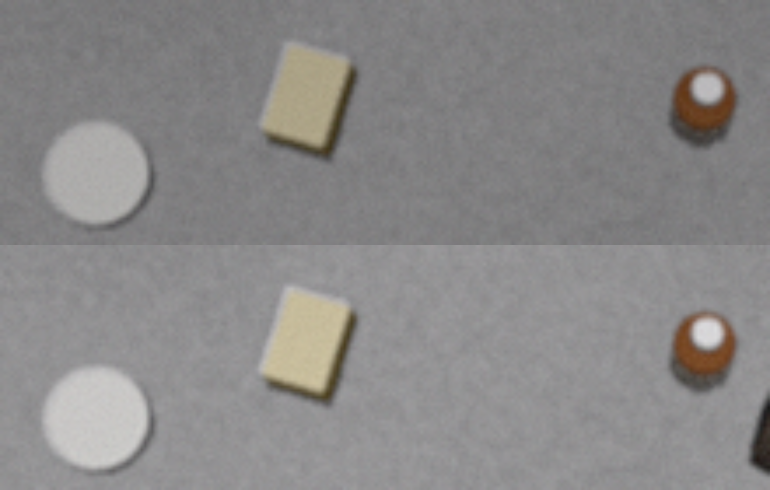

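```bash
python3 - <<'E'
from hd import *
from scipy.optimize import least_squares
from scipy.ndimage import map_coordinates
im=cv2.GaussianBlur(cv2.imread('pics/t20.png').astype(np.float32).mean(2),(0,0),.6)
im0=cv2.GaussianBlur(cv2.imread('pics/t0.png').astype(np.float32).mean(2),(0,0),.6)
for g in(im,im0):
    c=(248.2,227.5);P=[]
    for th in np.radians(np.arange(0,360,5)):
        rr=np.arange(12,16,.1);v=map_coordinates(g,[c[1]+rr*np.sin(th),c[0]+rr*np.cos(th)],order=3)
        d=np.diff(v);k=d.argmin()
        if d[k]<-3:P.append((c[0]+rr[k]*np.cos(th),c[1]+rr[k]*np.sin(th)))
    P=np.array(P);s=least_squares(lambda p:np.hypot(P[:,0]-p[0],P[:,1]-p[1])-14.14,c,loss='soft_l1',f_scale=.2)
    print(len(P),s.x,np.abs(s.fun).mean())
E
```

```text
71 [247.00646961 228.0269525 ] 1.4931878670215324
66 [246.82062264 227.69972575] 1.460737660872185
```

```bash
python3 - <<'E'
from hd import *
from scipy.optimize import least_squares
from scipy.ndimage import map_coordinates
for nm in('t20','t0'):
  g=cv2.GaussianBlur(cv2.imread(f'pics/{nm}.png').astype(np.float32).mean(2),(0,0),.6)
  for lo,hi in((11.5,14.3),(12,14.6)):
    c=(248.3,227.5);P=[]
    for th in np.radians(np.arange(0,360,5)):
        rr=np.arange(lo,hi,.1);v=map_coordinates(g,[c[1]+rr*np.sin(th),c[0]+rr*np.cos(th)],order=1)
        d=v[3:]-v[:-3];k=d.argmin()
        if 2<k<len(d)-3 and d[k]<-6:P.append((c[0]+rr[k+1]*np.cos(th),c[1]+rr[k+1]*np.sin(th)))
    P=np.array(P);s=least_squares(lambda p:np.hypot(P[:,0]-p[0],P[:,1]-p[1])-p[2],[*c,13],loss='soft_l1',f_scale=.1)
    print(nm,len(P),s.x,np.abs(s.fun).mean())
b=cap('top')
print('expected parallax',[proj(b,[.4802,.0795,z])[0]-proj(b,[.4802,.0795,.11])[0] for z in(.126,.128)])
E
```

```text
t20 66 [248.28649957 227.26787716  12.54258543] 0.1708661448618279
t20 50 [248.29174482 227.37097035  12.62277531] 0.15221893816200635
t0 69 [248.27816529 227.30555412  12.51489431] 0.22567475373215864
t0 50 [248.29791273 227.35285737  12.58396834] 0.1775993911257788
expected parallax [array([-0.87786985, -0.53928612]), array([-0.98923423, -0.60769861])]
```

```bash
python3 - <<'E'
from h import *
s=r.get_state();print(s['time_s'],s['contact_force'].round(2));print(r.close_job())
E
```

```text
34.45 [ 0.83 -0.25 -0.1 ]
the job is handed in; nothing more can be done
None
```

I handed the job in at 34.5 s with the post standing up on the wedge in the slot and the arm clear. The hand-in gives no verdict, so success isn't confirmed.

**Seating:** I lowered the post into the socket and twisted it anticlockwise under about 10 N. The tang dropped in at about 29° from the socket's index line. I then pushed the post home with the collar on the rim and a final push of about 17 N, and let go.

**Lifting:** I drove the wedge along the slot floor with at most about 9 N of push until the post broke loose.

**One correction:** when I first let go, the wedge tipped (handle about 7 mm low, tip up). That raised the post to roughly 10–12 mm by my measurements, too close to the 12 mm limit. I gripped only the wedge again, levelled it and drove it in to about 80 mm past the axis. I then backed it off about 2 mm and released it.

**Last checks:**

| Check | Measured | Limit |
|---|---|---|
| Collar height above the rim | about 8.4 mm (head) or 10.4 mm (collar) | 4.5–12 mm |
| Collar off centre | about 2.5 mm, other estimates 2.3–3.9 mm | 5 mm |
| Lean | about 0.06 rad | 0.12 rad |

- **Height:** the two height measurements disagree by 2 mm, and their rays miss each other by up to 1.8 mm. The slot geometry caps the lift at about 11 mm.
- **Wedge tilt:** the handle top measured 65 mm instead of 70 mm, so the wedge still sits slightly tilted.
- **Bystanders:** the bottle, tip box and dish look unmoved in before-and-after pictures from above.

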